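# Lock the small U-lock round the demonstration hoop

### The job

Take the smaller of the two U-lock shackles out of the tray it leans in, drape it over the horizontal tube of the steel hoop, and feel both its legs into the lock's crossbar, which hangs askew under the tube on a swivelling carrier; push them fully home, so that the lock snaps shut round the tube, without forcing it. Let go of it and leave the other things on the bench where they are.

Things in the scene. Friction and masses are not known exactly. Their poses are not given: they have to be found in the camera images.
- shackle: The smaller U-lock shackle: a U of 16 mm round bar, coated black, 100 mm wide, 148 mm long, leg centres 84 mm apart, about 0.45 kg. Origin: on the bar's axis at the middle of the crown (closed end, straight for 36 mm). +x runs along the legs from crown to feet, y along the crown, z square to the U. Centre of mass about 60 mm from the origin along x.
- shackle_foot_a (a point): Tip of one leg of the smaller shackle, 140 mm along x and +42 mm along y from its origin. The last 32 mm of each leg is bare steel, 14 mm thick, with a narrow neck 10 to 19 mm from the tip; the end is rounded to a dome.
- shackle_foot_b (a point): Tip of the other leg, at 140 mm along x and -42 mm along y. Either leg fits either hole. Held by the crown, the shackle can roll or turn a little in the fingers when its feet are pushed sideways.
- tray: Grey open tray, fixed, 84 (x) x 166 (y) x 75 mm high, walls 4 mm. Origin under its centre, z up. The smaller shackle leans in it about 39 degrees from upright: feet on its floor against the +x wall, legs over the rim of the -x wall, crown up and out, about 57 mm to -x of the centre and 115 mm above the bench; so it draws out along its own legs.
- hoop: Small bike-stand hoop of bent steel tube, fixed: a horizontal tube 28 mm thick along its y axis, axis 128 mm and top 142 mm above the bench, on two upright legs at y = +-100 mm, on a base plate 80 x 270 x 6 mm. Origin: on the bench below the middle of the tube; z up. On the middle of the tube sits the lock's carrier: a black clamp 35 mm across, 26 mm long, with a stem down to the crossbar.
- tube_mid (a point): Middle of the hoop's tube, on its axis; axes as the hoop's. The crossbar hangs below it, square to the tube: 131 mm long, 36 wide, 40 high, top face 66 mm from this point. The face has two round blind holes, 16 mm wide, 28 mm deep, square to it, 42 mm either side of its middle. When the shackle is home, its crown's axis is 46 mm from this point, on the far side of the tube from the bar.
- tube_left (a point): A point on the tube's axis 50 mm to the hoop's +y from its middle. The carrier swivels about the tube's axis: it starts anywhere up to 0.32 rad either way from hanging plumb (not reported: look or feel for it), can turn to 0.36, needs about 0.4 N m, and stays where it is put. Any angle is good at the end. A foot pushed down beside its hole turns it or jams.
- tube_right (a point): A point on the tube's axis 50 mm to the hoop's -y from its middle. In each hole a sprung bolt stands in the way 13 mm below the mouth: the feet push both aside against about 10 to 15 N in all, and the bolts snap into the necks of the legs when the feet reach the bottom. Pressing the shackle on the hoop or crossbar with over 60 N counts as forcing it.
- big_shackle: A larger shackle of the same make leaning in a second, equal tray: 128 mm wide, 173 mm long, leg centres 112 mm apart, so it does not fit this crossbar. Same axes; origin at the middle of its crown. To be left alone.
- lube: Slim bottle 38 x 37 x 121 mm standing on the bench, origin under its centre. To be left alone.
- spanner: Combination spanner 170 x 39 x 10 mm, along its x axis, lying flat; origin under its middle. To be left alone.
- brush: Brush with a wooden handle, 165 mm long along its y axis, 34 mm high; origin under its middle. To be left alone.
- pedal: Black flat pedal 67 x 120 x 23 mm; origin under its middle. To be left alone.
- pliers: Pliers 162 x 58 x 18 mm lying flat, along the x axis; origin under the middle. To be left alone.
- big_crossbar: The larger lock's crossbar, a bar 160 x 37 x 36 mm on the bench, origin under its centre. To be left alone.

How it is judged:
By the outcome, as a careful person would: the job done as asked, in the order asked, and still so for the second after the job is handed in, with the robot touching nothing.
It also fails if it takes over 51 s, if anything falls off the work surface, if the arm or the gripper's body presses on something with over 40 N, if the wrist force passes 120 N, or if a joint passes its speed limit or range.

### The arm

A 6-joint arm with a two-finger parallel gripper is mounted at the origin on a cart in front of the work surface, level with it; the furniture and walls round the work are solid. World frame = base frame: x ahead of the robot, y to its left, z up, the work surface at z = 0. Lengths are in m, angles in rad, forces in N, time in s.
With the tool pointing down it reaches from about 0.25 to 0.725 m from the base axis. Payload 9.7 kg.
Tool frame: the origin (TCP) lies on the front face of the gripper's body, between the roots of the fingers; the fingertips stand 73 mm ahead of it and the grasp point (between the pads) lies 54 mm ahead of it; z points along the fingers, y is the direction in which the jaws open and shut (so a half turn about z gives the same grasp; the last joint's range is limited). The gripper opens to 85 mm and grips with 20 to 120 N. Pads are 22 mm wide; open, the fingers measure 114 mm over their backs; the gripper's body (76 mm by 85 mm) begins 54 mm behind the grasp point. The pads swing forward as they close: fully open they stand 13 mm farther back than shut.
Start: joints at [0, 0.087, 0.176, 1.66, 0, 1.571], TCP at [0.55, -0, 0.304] pointing down, gripper open.
Joint ranges: [-3.13, 3.13], [-0.85, 1.81], [-1.15, 1.24], [-2.2, 2.28], [-1.44, 1.52], [-3.14, 3.14]. Speed limits (rad/s): [2.22, 2.22, 2.57, 3.14, 3.14, 3.14].

### API

Orientations are given as a unit quaternion [x, y, z, w].
In Python, from rig import bot gives the robot as it stands. The module is installed in compiled form; this text tells all that it offers.
- The arm moves only by the tool send_rows, never from a script. Its argument "commands" is a list of rows, each a list of 5 numbers: the shift along the tool's x, y, z in cm, then the turn about the tool's z in rad, then the gripper's target within -1 to 1 (shut at 1, half-way at 0, fully open at -1). A call has 1 to 5 rows; each row is the pose to reach, as a shift and turn from the pose measured when the call began, along the tool's axes at that moment; what a row does not reach only later rows make up. A row lasts 1/10 s, in which the tool goes at most 50 mm and 8.59 degrees, less where a joint would pass 70% of its speed; a pose out of reach is approached as far as the arm can. A call with a gripper value outside its range is refused whole. The fingers move at their own pace and stop on an object; "squeeze" is the grip in N (left out, the last holds). Time passes only in rows, so rows that repeat a pose let the fingers close. It gives the time, the measured TCP pose, the force and the opening at its end, in the units of the state.
- bot.read_state(): the state, without advancing time (a new reading comes with each control period).
- bot.grab_frame(name): name is "scene" or "side" or "wrist"; returns a dict with "color" (384x512x3 uint8, blue, green, red), "z_map" (384x512 float32, m along the optical axis (not along the pixel's ray), 0 where there is no reading), "intrinsics" (3x3 intrinsics, pixels), "T" (4x4, takes a point from camera to world coordinates). Camera axes: x right, y down, z forward; pixel columns grow to the right and rows downward; lengths in m; the calibration is good to about 2 mm. The wrist camera is an equidistant fisheye: a pixel r from the principal point sees the ray r / f radians off the axis. A picture is of the moment at which its call begins.
- bot.hand_in(): hands the job in, once; it reports no verdict.
The state is a dict: "time": time; "joint_positions": joint angles; "dq": joint speeds; "joint_torque": joint torques, N m; "position": TCP position; "tcp_rot": TCP orientation; "wrist_force": force on the tool from outside, world axes, zero at the start; "torque": the same for the moment, N m; "width": opening from 0.0 (shut) to 1.0 (fully open).
Only numpy, scipy, OpenCV 4.12 (cv2) and the standard library are available. Lean on these libraries where they do the work, as an engineer would, in place of code of your own. Each camera call takes 0.05 s, during which the arm holds its last target.

## Working session

There is one attempt and no reset: what is moved stays moved. The work goes in short steps, Python scripts to look and compute and a tool call to move; the robot and the scene stay as the last step left them, time stands still between calls to the robot, and variables do not carry over. Pictures are saved under pics/ and viewed, and the job is handed in when it is done.

Besides the shell and the picture viewer there is one more tool, called after "Request:" as name(argument=value, ...), one argument or row to a line, values as JSON. send_rows: Moves the arm, as the interface text tells. Its arguments: {"type":"object","properties":{"commands":{"type":"array"},"squeeze":{"type":"number"}},"required":["commands"]}

```bash
mkdir -p pics; cat > h.py <<'E'
import numpy as np, cv2
from rig import bot
def snap(names=("scene","side","wrist"),tag="0"):
    out={}
    for n in names:
        f=bot.grab_frame(n); out[n]=f
        np.savez(f"pics/{n}_{tag}.npz",**{k:f[k] for k in("color","z_map","intrinsics","T")})
        cv2.imwrite(f"pics/{n}_{tag}.png",cv2.resize(f["color"],(800,600),interpolation=cv2.INTER_CUBIC))
    return out
def load(n,tag): return dict(np.load(f"pics/{n}_{tag}.npz"))
def cloud(f):
    z=f["z_map"];K=f["intrinsics"];h,w=z.shape
    u,v=np.meshgrid(np.arange(w),np.arange(h))
    P=np.stack([(u-K[0,2])/K[0,0]*z,(v-K[1,2])/K[1,1]*z,z,np.ones_like(z)],-1)
    W=P@f["T"].T
    W[z<=0]=np.nan
    return W[...,:3]
def proj(f,p):
    p=np.atleast_2d(p);Ti=np.linalg.inv(f["T"]);c=p@Ti[:3,:3].T+Ti[:3,3]
    K=f["intrinsics"];return np.c_[c[:,0]/c[:,2]*K[0,0]+K[0,2],c[:,1]/c[:,2]*K[1,1]+K[1,2]]
E
python3 - <<'E'
from h import *
o=snap()
print(bot.read_state())
for n in o: print(n,o[n]["intrinsics"],o[n]["T"].round(3),(o[n]["z_map"]>0).mean())
E
```

```text
{'time': 0.15, 'joint_positions': array([-1.29798935e-05,  8.73281414e-02,  1.75335997e-01,  1.65979424e+00,
        4.70502884e-06,  1.57082239e+00]), 'dq': array([ 1.22325797e-03, -2.10825061e-03,  2.74281171e-03,  9.78352107e-06,
        5.93105093e-04,  1.20173312e-03]), 'joint_torque': array([-3.04631758e-03, -5.20762289e+01,  4.65044117e+01,  1.38444663e-02,
       -2.16874664e-04, -1.82086734e-05]), 'position': array([ 5.49905946e-01, -6.13837247e-06,  3.03359152e-01]), 'tcp_rot': array([ 7.07120498e-01,  7.07092890e-01, -3.48378327e-04, -3.51700705e-04]), 'wrist_force': array([ 0.30034279, -0.6758556 , -0.02685414]), 'torque': array([-0.00551242,  0.01287243, -0.04658277]), 'width': 1.0028352768897928}
scene [[367.37103926   0.         256.42325661]
 [  0.         367.37103926 191.8331476 ]
 [  0.           0.           1.        ]] [[-0.709 -0.461  0.534 -0.154]
 [-0.705  0.47  -0.531  0.754]
 [-0.006 -0.753 -0.658  0.998]
 [ 0.     0.     0.     1.   ]] 0.9960581461588541
side [[431.03231362   0.         258.20646813]
 [  0.         431.03231362 189.44378587]
 [  0.           0.           1.        ]] [[-0.906 -0.298  0.3    0.135]
 [-0.423  0.609 -0.672  0.973]
 [ 0.018 -0.735 -0.678  1.034]
 [ 0.     0.     0.     1.   ]] 0.9958241780598959
wrist [[297.31863964   0.         255.80194415]
 [  0.         297.31863964 192.46671361]
 [  0.           0.           1.        ]] [[ 1.     0.001 -0.     0.55 ]
 [ 0.001 -0.962 -0.274  0.071]
 [-0.001  0.274 -0.962  0.373]
 [ 0.     0.     0.     1.   ]] 0.9894205729166666
```

View pics/scene_0.png

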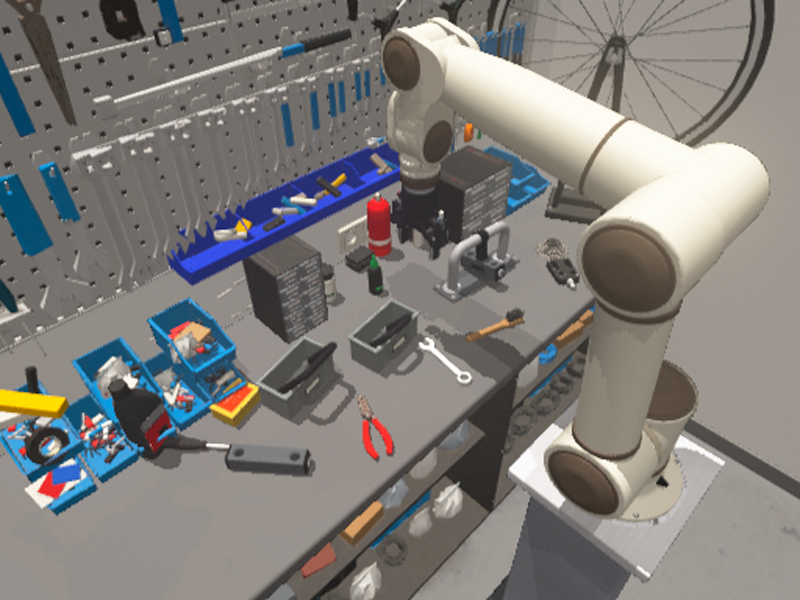

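View pics/side_0.png

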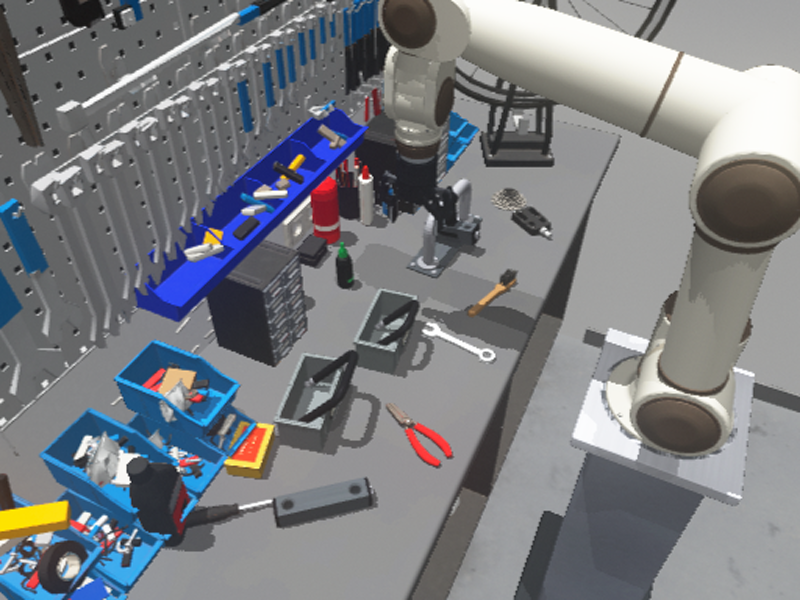

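View pics/wrist_0.png

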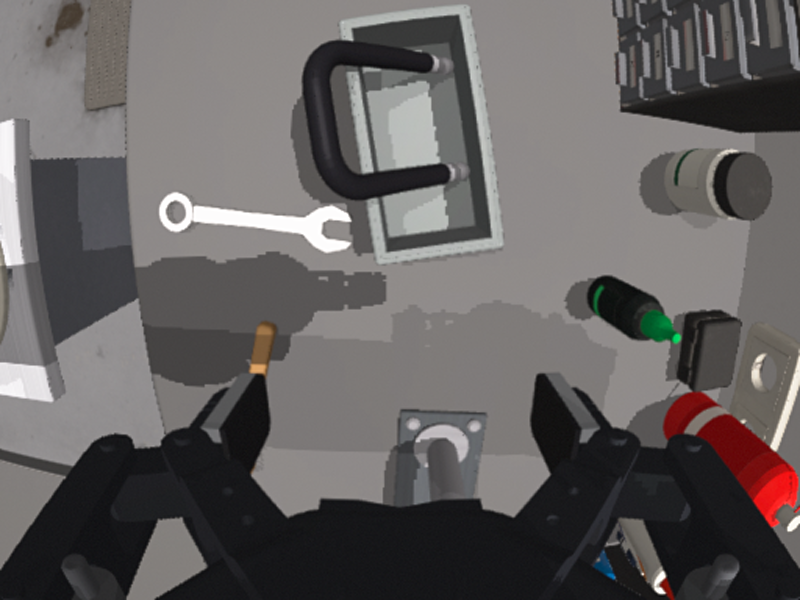

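```bash
cat >> h.py <<'E'
def fcloud(f):
    z=f["z_map"];K=f["intrinsics"];h,w=z.shape
    u,v=np.meshgrid(np.arange(w),np.arange(h))
    dx=(u-K[0,2])/K[0,0];dy=(v-K[1,2])/K[1,1];r=np.hypot(dx,dy)+1e-9
    t=np.tan(r)
    P=np.stack([dx/r*t*z,dy/r*t*z,z,np.ones_like(z)],-1)
    W=P@f["T"].T; W[z<=0]=np.nan
    W[r>1.4]=np.nan
    return W[...,:3]
E
python3 - <<'E'
from h import *
# top-down ortho height/color maps
for n in("scene","side","wrist"):
    f=load(n,"0"); W=fcloud(f) if n=="wrist" else cloud(f)
    img=np.zeros((600,800,3),np.uint8)+80  # x 0.2..0.8 vertical(up), y -0.4..0.6? 
    m=np.isfinite(W[...,0])&(W[...,2]<0.25)&(W[...,2]>-0.05)
    p=W[m];c=f["color"][m]
    o=np.argsort(p[:,2]);p=p[o];c=c[o]
    r=((0.85-p[:,0])*1000).astype(int);q=((0.5-p[:,1])*800).astype(int)
    ok=(r>=0)&(r<600)&(q>=0)&(q<800)
    for a,b,cc in zip(r[ok],q[ok],c[ok]): cv2.circle(img,(int(b),int(a)),1,cc.tolist(),-1)
    cv2.imwrite(f"pics/top_{n}.png",img)
f=load("scene","0");W=cloud(f)
m=np.abs(W[...,2])<.02
print("bench z",np.nanmedian(W[m][:,2]))
E
```

```text
bench z 0.0015641265143330196
```

View pics/top_scene.png

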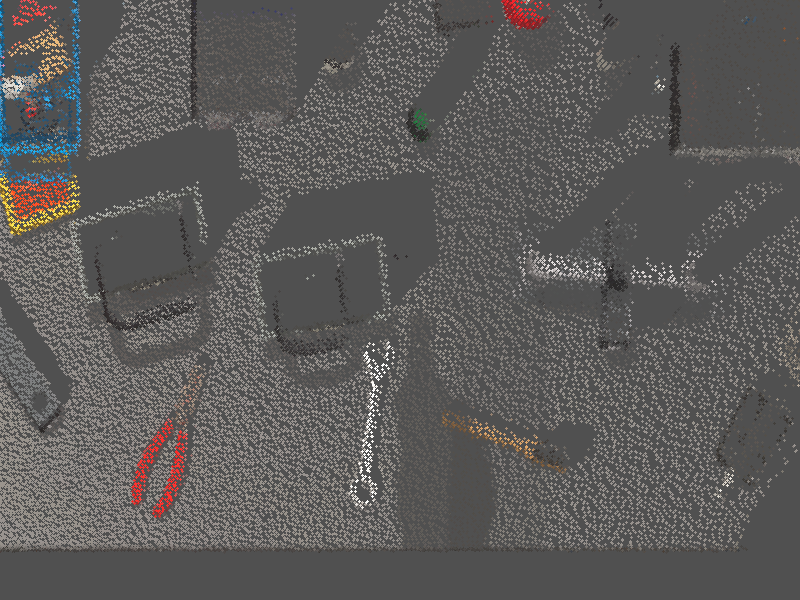

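View pics/top_wrist.png

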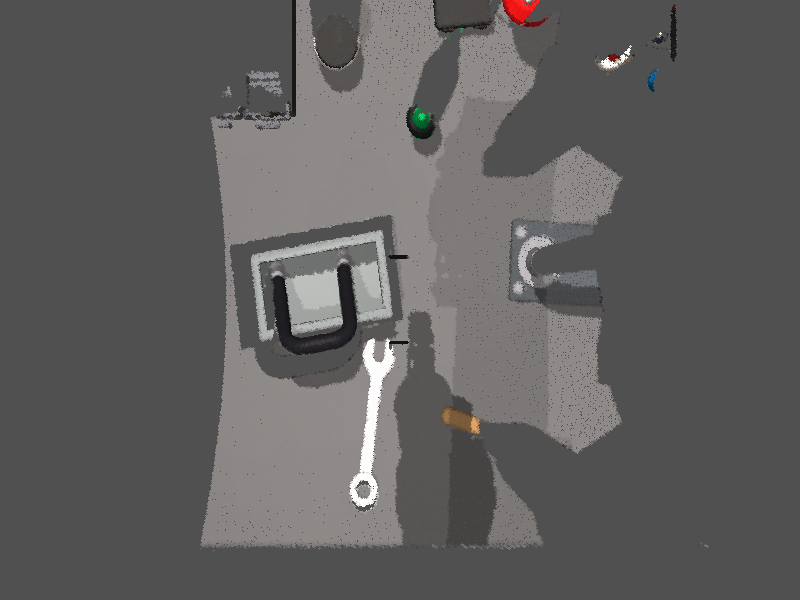

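View pics/top_side.png

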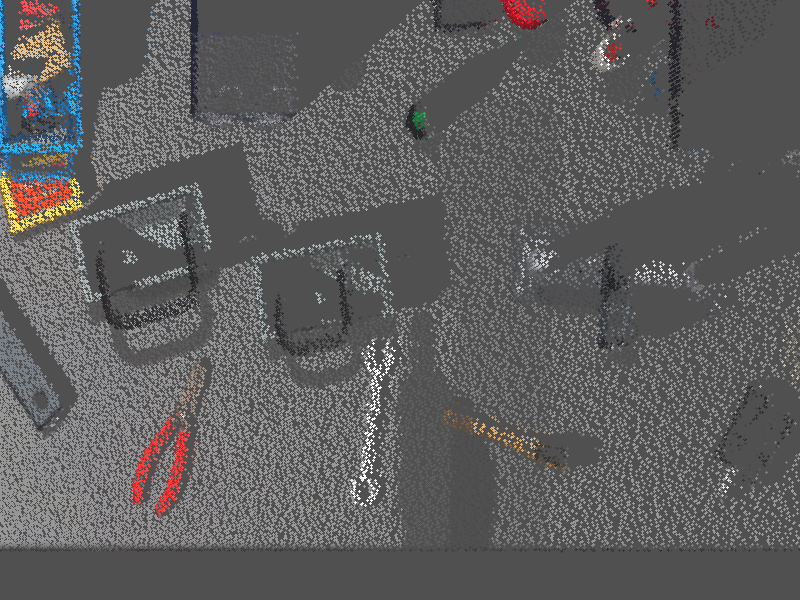

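```bash
python3 - <<'E'
from h import *
W=fcloud(load("wrist","0"))
C=load("wrist","0")["color"]
P=W.reshape(-1,3);col=C.reshape(-1,3).astype(int)
ok=np.isfinite(P[:,0]);P=P[ok];col=col[ok]
# small shackle: dark points in tray region, z>0.03
m=(P[:,0]>.48)&(P[:,0]<.62)&(P[:,1]>.03)&(P[:,1]<.18)&(P[:,2]>.02)&(P[:,2]<.14)&(col.max(1)<75)
S=P[m];print(len(S),S.min(0),S.max(0))
cr=S[S[:,2]>np.percentile(S[:,2],50)]
# tray rim: light pts z~.075
t=(P[:,0]>.46)&(P[:,0]<.65)&(P[:,1]>0)&(P[:,1]<.2)&(abs(P[:,2]-.075)<.004)&(col.min(1)>120)
T=P[t];r=cv2.minAreaRect(T[:,:2].astype(np.float32)*1000);print("tray",r,len(T))
# crown top ridge: bin by y, max z
for y in np.arange(.055,.17,.01):
    b=S[abs(S[:,1]-y)<.003]
    if len(b): i=b[:,2].argmax(); print(round(y,3),b[i].round(4),b[:,0].min().round(4))
# hoop from scene+side
for n in("scene","side"):
    f=load(n,"0");Q=cloud(f).reshape(-1,3)
    q=Q[(Q[:,2]>.13)&(Q[:,2]<.16)&(Q[:,0]>.5)&(Q[:,0]<.7)&(Q[:,1]<-.13)&(Q[:,1]>-.42)]
    for y in np.arange(-.4,-.12,.02):
        b=q[abs(q[:,1]-y)<.01]
        if len(b)>3: print(n,round(y,3),b[b[:,2].argmax()].round(4),len(b))
    for r in (f["color"],):
        c=proj(f,[[.58,-.26,.09]])[0].astype(int)
        x,y=np.clip(c-[75,60],0,None)
        cv2.imwrite(f"pics/crop_{n}.png",cv2.resize(r[y:y+120,x:x+160],None,fx=5,fy=5,interpolation=cv2.INTER_CUBIC))
E
```

```text
5413 [0.49644087 0.03000227 0.02001564] [0.60964325 0.17822526 0.12235903]
tray ((564.4678344726562, 98.08724975585938), (86.86138916015625, 166.44558715820312), 8.59154987335205) 3026
0.055 [0.5175 0.0577 0.1091] 0.5151
0.065 [0.5107 0.0678 0.1168] 0.5063
0.075 [0.5114 0.0772 0.1205] 0.5026
0.085 [0.5099 0.0832 0.1214] 0.5011
0.095 [0.5092 0.0961 0.1216] 0.4992
0.105 [0.5041 0.105  0.1217] 0.4977
0.115 [0.5041 0.1128 0.1217] 0.4966
0.125 [0.5038 0.1245 0.1208] 0.4967
0.135 [0.5016 0.1333 0.1184] 0.4981
0.145 [0.5056 0.142  0.1123] 0.5018
0.155 [0.5194 0.1522 0.094 ] 0.5194
0.165 [0.52   0.1673 0.0725] 0.5185
scene -0.4 [ 0.6989 -0.399   0.159 ] 16
scene -0.38 [ 0.697  -0.3831  0.1565] 13
scene -0.36 [ 0.6988 -0.3509  0.1596] 25
scene -0.34 [ 0.696  -0.349   0.1466] 20
scene -0.32 [ 0.5739 -0.3126  0.1434] 19
scene -0.3 [ 0.5775 -0.3035  0.1461] 20
scene -0.28 [ 0.5845 -0.273   0.1477] 29
scene -0.26 [ 0.5755 -0.2617  0.1478] 27
scene -0.24 [ 0.5744 -0.2479  0.1453] 20
scene -0.22 [ 0.5777 -0.2203  0.1478] 25
scene -0.2 [ 0.5825 -0.2075  0.147 ] 26
scene -0.18 [ 0.5848 -0.1862  0.1422] 16
side -0.36 [ 0.5655 -0.3511  0.1394] 7
side -0.34 [ 0.5774 -0.3387  0.1475] 19
side -0.32 [ 0.5734 -0.3184  0.1474] 27
side -0.3 [ 0.5771 -0.298   0.1452] 17
side -0.28 [ 0.5732 -0.2784  0.1451] 13
side -0.26 [ 0.5692 -0.2687  0.1435] 4
side -0.18 [ 0.5882 -0.1847  0.1383] 11
```

View pics/crop_scene.png

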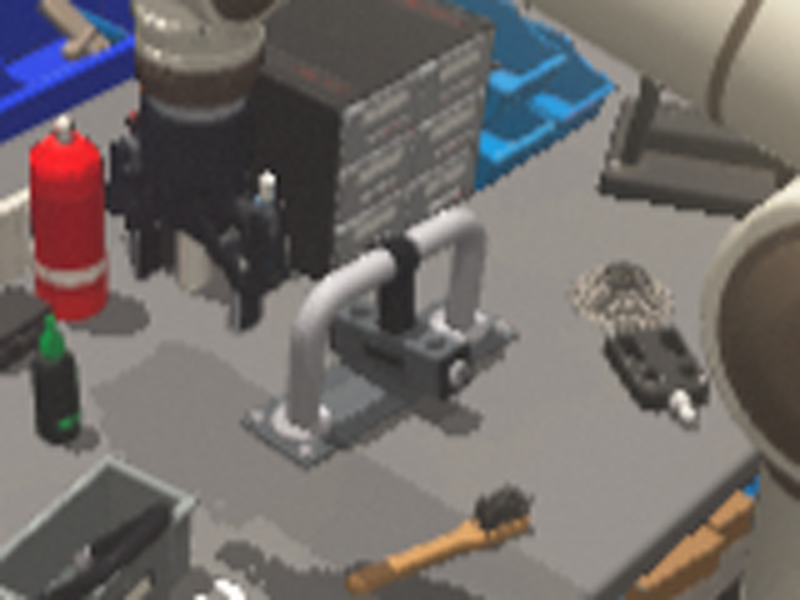

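View pics/crop_side.png

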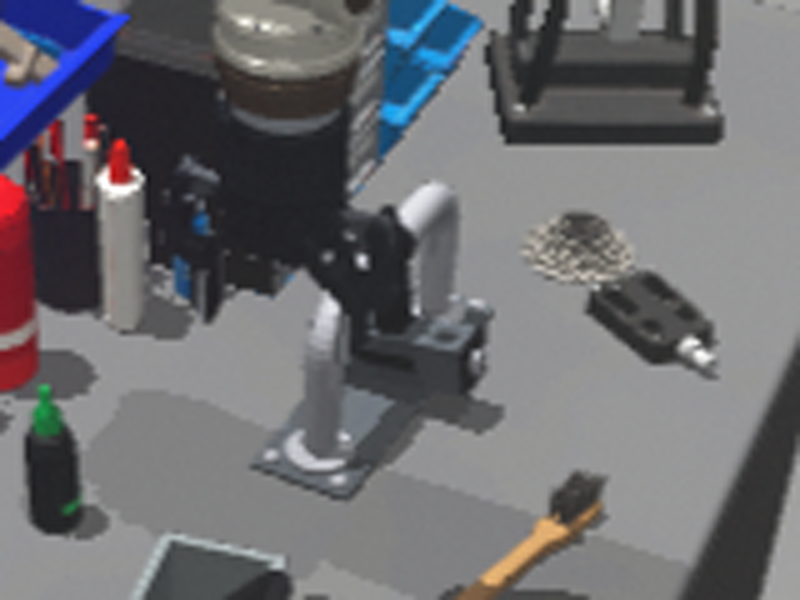

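Request:
send_rows(
  commands=[
    [-5,0.5,0,0,-1],
    [-10,1,0,0,-1],
    [-15,1.5,0,0,-1],
    [-20,2,0,0,-1],
    [-25,2.5,0,0,-1],
  ],
)

```text
time: 0.65
position: [0.5746, -0.2507, 0.3031]
tcp_rot: [0.707, 0.707, -0.0, -0.0]
wrist_force: [0.6, 0.4, 0.6]
width: 1.002
```

Request:
send_rows(
  commands=[
    [-3,0,0,0,-1],
    [-3,0,0,0,-1],
    [-3,0,0,0,-1],
  ],
)

```text
time: 0.95
position: [0.5744, -0.2814, 0.3024]
tcp_rot: [0.708, 0.707, -0.0, -0.001]
wrist_force: [0.3, 0.1, 0.9]
width: 0.998
```

```bash
python3 - <<'E'
from h import *
o=snap(tag="1")
s=bot.read_state();print(s["time"],s["position"],s["tcp_rot"])
W=fcloud(o["wrist"]);C=o["wrist"]["color"]
m=np.isfinite(W[...,0])&(W[...,2]<.2)
p=W[m];c=C[m];i=np.argsort(p[:,2]);p=p[i];c=c[i]
img=np.zeros((600,800,3),np.uint8)+80
r=((.73-p[:,0])*2000).astype(int);q=((-.1-p[:,1])*2000).astype(int)
ok=(r>=0)&(r<600)&(q>=0)&(q<800);
for a,b,cc in zip(r[ok],q[ok],c[ok]): cv2.circle(img,(int(b),int(a)),1,cc.tolist(),-1)
cv2.imwrite("pics/top1.png",img)
E
```

```text
1.1 [ 0.57469733 -0.2796753   0.30325007] [ 7.06666954e-01  7.07546100e-01 -2.94614918e-04 -4.95115237e-04]
```

View pics/wrist_1.png

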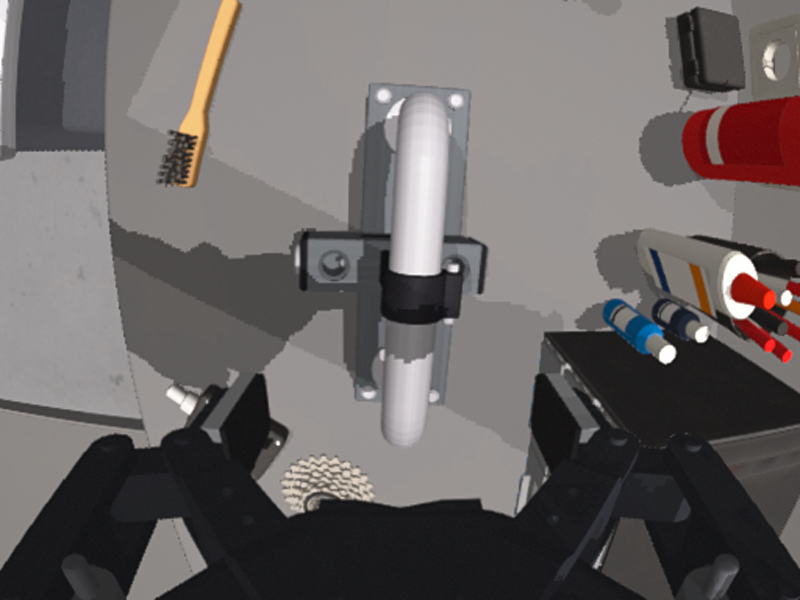

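View pics/top1.png

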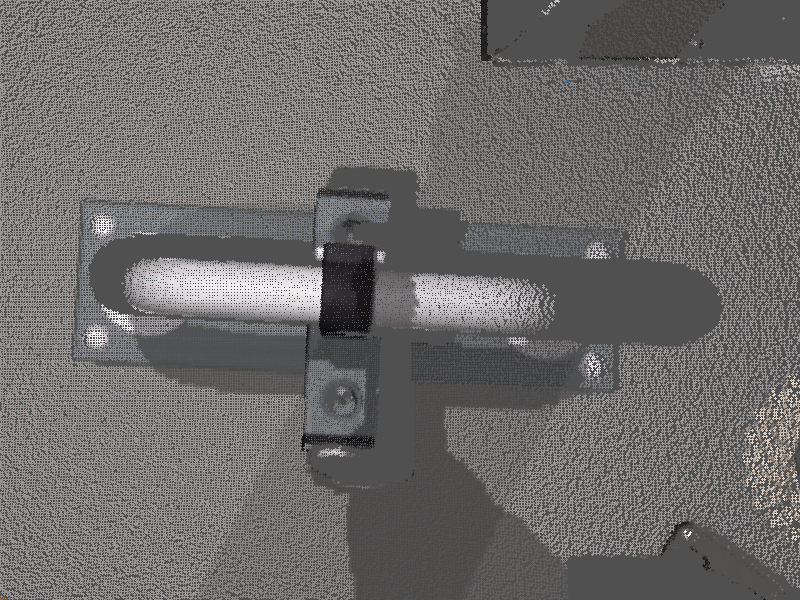

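```bash
python3 - <<'E'
from h import *
f=load("wrist","1");W=fcloud(f);P=W.reshape(-1,3);C=f["color"].reshape(-1,3).astype(int)
ok=np.isfinite(P[:,0]);P=P[ok];C=C[ok]
b=P[(abs(P[:,2])<.01)&(P[:,1]>-.14)&(P[:,1]<-.1)];print("bench z",np.median(b[:,2]))
# tube: points z>.118 at y ranges, circle-fit x: LS with r=.014
t=P[(P[:,2]>.12)&(P[:,2]<.16)&(P[:,0]>.54)&(P[:,0]<.62)]
xs=[];ys=[]
from scipy.optimize import least_squares
for y in np.arange(-.32,-.18,.01):
    q=t[abs(t[:,1]-y)<.004]
    if len(q)<20 or abs(y+.27)<.02: continue
    s=least_squares(lambda p:np.hypot(q[:,0]-p[0],q[:,2]-p[1])-.014,[q[:,0].mean(),.128])
    print(round(y,3),s.x.round(4),len(q),np.sqrt(np.mean(s.fun**2)).round(5));xs.append(s.x[0]);ys.append(y)
k=np.polyfit(ys,xs,1);print("tube x=",k,"yaw",np.arctan(-k[0]))
# base plate
bp=P[(abs(P[:,2]-.007)<.004)&(P[:,0]>.5)&(P[:,0]<.65)&(P[:,1]<-.12)&(P[:,1]>-.43)]
# carrier clamp black
c=P[(P[:,2]>.125)&(P[:,2]<.16)&(P[:,0]>.55)&(P[:,0]<.605)&(P[:,1]>-.32)&(P[:,1]<-.23)]
cc=C[ok[ok]] if False else None
D=C[(P[:,2]>.125)&(P[:,2]<.16)&(P[:,0]>.55)&(P[:,0]<.605)&(P[:,1]>-.32)&(P[:,1]<-.23)]
k2=c[D.max(1)<70];print("clamp y",np.percentile(k2[:,1],[1,50,99]),"x",np.percentile(k2[:,0],[1,50,99]),k2[:,2].max())
# bar top face profile
g=P[(P[:,1]>-.287)&(P[:,1]<-.25)&(P[:,2]>.03)&(P[:,2]<.10)&(P[:,0]>.49)&(P[:,0]<.66)]
for x in np.arange(.5,.65,.006):
    q=g[abs(g[:,0]-x)<.003]
    if len(q)>5: print(round(x,3),np.percentile(q[:,2],[10,50,90]).round(4),len(q), q[:,1].min().round(4),q[:,1].max().round(4))
E
```

```text
bench z -0.0005449545897458219
-0.32 [0.5789 0.1272] 260 0.00051
-0.31 [0.5796 0.1273] 263 0.00054
-0.3 [0.5801 0.1273] 281 0.00053
-0.25 [0.583  0.1272] 330 0.00051
-0.24 [0.5837 0.1273] 337 0.00056
-0.23 [0.5843 0.1274] 345 0.00058
-0.22 [0.585  0.1274] 367 0.00057
-0.21 [0.5855 0.1273] 344 0.00058
-0.2 [0.5859 0.1263] 340 0.00072
-0.19 [0.5866 0.1231] 319 0.00098
-0.18 [0.5871 0.1173] 265 0.00159
tube x= [0.05874553 0.59775748] yaw -0.0586780893856943
clamp y [-0.28651504 -0.27330303 -0.26047532] x [0.56484123 0.58369134 0.60445954] 0.14646367914866024
0.5 [0.0553 0.0603 0.0627] 18 -0.2795 -0.2593
0.506 [0.0542 0.0707 0.0721] 101 -0.2867 -0.2512
0.512 [0.0619 0.0711 0.0724] 221 -0.287 -0.2514
0.518 [0.0482 0.0704 0.0714] 220 -0.287 -0.2523
0.524 [0.041  0.0677 0.0703] 241 -0.2862 -0.2527
0.53 [0.0403 0.0667 0.0693] 187 -0.2865 -0.2524
0.536 [0.0555 0.0665 0.0684] 186 -0.2868 -0.2524
0.542 [0.0609 0.0665 0.0674] 202 -0.2869 -0.2529
0.548 [0.0599 0.0657 0.0665] 209 -0.287 -0.253
0.554 [0.0569 0.0646 0.0658] 193 -0.2869 -0.2533
0.56 [0.0536 0.064  0.0718] 177 -0.2867 -0.2536
0.566 [0.0496 0.0643 0.0918] 83 -0.2679 -0.254
0.602 [0.0553 0.0572 0.0578] 22 -0.2749 -0.2569
0.608 [0.0443 0.0557 0.057 ] 78 -0.2769 -0.2569
0.614 [0.038  0.0547 0.0561] 67 -0.2722 -0.2572
0.62 [0.0409 0.0531 0.055 ] 156 -0.2865 -0.2575
0.626 [0.0519 0.0534 0.0544] 149 -0.2866 -0.2577
0.632 [0.0512 0.0525 0.0535] 138 -0.2868 -0.259
0.638 [0.0502 0.0513 0.0522] 14 -0.2835 -0.2608
```

Request:
send_rows(
  commands=[
    [0.2,-3.5,0,0.06,1],
    [0.5,-7,0,0.06,1],
    [1,-11.5,0,0.06,1],
    [1,-11.5,0,0.06,1],
    [1,-11.5,0,0.06,1],
  ],
)

```text
time: 1.6
position: [0.4592, -0.2688, 0.3044]
tcp_rot: [0.727, 0.686, 0.0, 0.001]
wrist_force: [0.3, -0.0, 0.5]
width: 0.146
```

```bash
python3 - <<'E'
from h import *
s=bot.read_state();print(s["time"],s["position"],s["tcp_rot"],s["wrist_force"],s["width"],s["joint_positions"])
o=snap(("wrist",),tag="2")
E
```

```text
1.6 [ 0.45923305 -0.26881091  0.30444843] [7.27274981e-01 6.86345993e-01 5.55699819e-05 5.25420816e-04] [ 0.30033594 -0.04253666  0.51771682] 0.1455352046809435 [-5.29500634e-01  4.31298258e-02  1.30902223e-01  1.65752899e+00
 -1.88631663e-04  1.09918602e+00]
```

View pics/wrist_2.png

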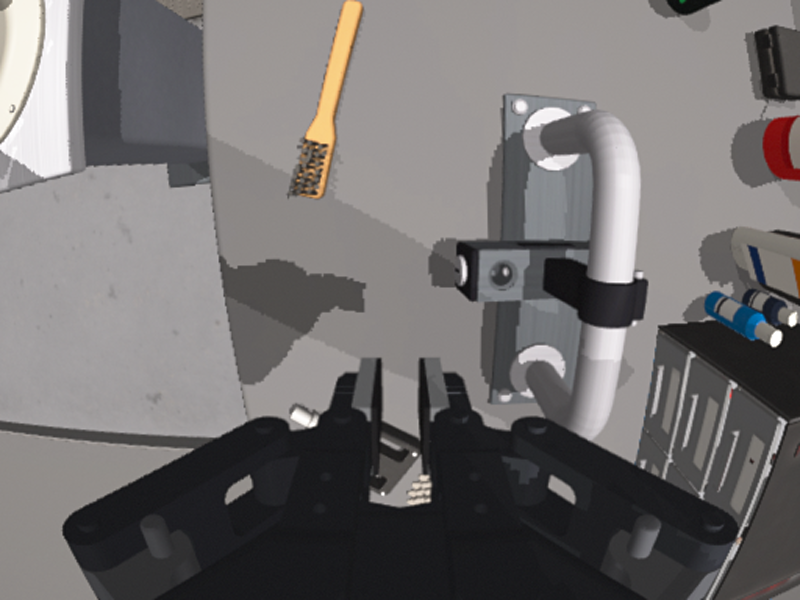

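Request:
send_rows(
  commands=[
    [0,0,2,-0.15,1],
    [0,0,4,-0.3,1],
    [0,0,6,-0.45,1],
    [0,0,8,-0.6,1],
    [0,0,10,-0.75,1],
  ],
)

```text
time: 2.15
position: [0.4614, -0.2688, 0.2032]
tcp_rot: [0.422, 0.906, -0.0, 0.0]
wrist_force: [-0.8, 0.1, 0.3]
width: 0.0
```

Request:
send_rows(
  commands=[
    [0,0,1,-0.15,1],
    [0,0,2,-0.3,1],
    [0,0,3,-0.45,1],
    [0,0,4,-0.6,1],
    [0,0,5,-0.75,1],
  ],
)

```text
time: 2.65
position: [0.4627, -0.2685, 0.1526]
tcp_rot: [0.061, 0.998, -0.0, 0.0]
wrist_force: [0.1, 0.3, -0.8]
width: 0.0
```

```bash
python3 - <<'E'
from h import *
from scipy.spatial.transform import Rotation as R
s=bot.read_state();print(s["time"],s["position"],R.from_quat(s["tcp_rot"]).as_matrix().round(3),s["wrist_force"],s["width"],s["joint_positions"].round(2))
o=snap(("wrist",),tag="3")
E
```

```text
2.65 [ 0.46269405 -0.26851936  0.15257293] [[-0.993  0.122  0.001]
 [ 0.122  0.993 -0.   ]
 [-0.001 -0.    -1.   ]] [ 0.07256784  0.30700884 -0.81807915] 0.0004931316695787075 [-0.53  0.05 -0.16  1.36  0.   -0.4 ]
```

View pics/wrist_3.png

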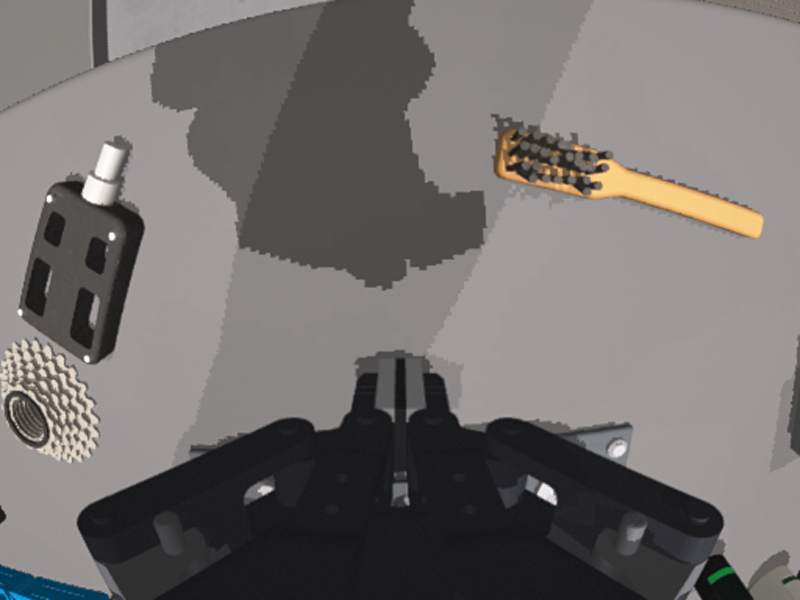

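Request:
send_rows(
  commands=[
    [0,0,1.6,-0.06,1],
    [0,0,3.3,-0.06,1],
    [-1,0,3.3,-0.06,1],
    [-1.5,0,3.3,-0.06,1],
    [-1.5,0,3.3,-0.06,1],
  ],
)

```text
time: 3.2
position: [0.4786, -0.2701, 0.1188]
tcp_rot: [0.026, 1.0, 0.0, 0.0]
wrist_force: [-0.4, 0.0, -0.0]
width: -0.001
```

Request:
send_rows(
  commands=[
    [-0.3,0,0,0,1],
    [-0.6,0,0,0,1],
    [-0.9,0,0,0,1],
  ],
)

```text
time: 3.5
position: [0.488, -0.2706, 0.1193]
tcp_rot: [0.027, 1.0, -0.0, 0.0]
wrist_force: [0.0, 0.5, -0.5]
width: 0.002
```

Request:
send_rows(
  commands=[
    [-0.25,0,0,0,1],
    [-0.5,0,0,0,1],
  ],
)

```text
time: 3.7
position: [0.4927, -0.2709, 0.1192]
tcp_rot: [0.027, 1.0, -0.0, -0.0]
wrist_force: [-5.3, -1.1, -2.3]
width: 0.001
```

Request:
send_rows(
  commands=[
    [-0.25,0,0,0,1],
    [-0.5,0,0,0,1],
  ],
)

```text
time: 3.9
position: [0.4955, -0.2709, 0.1175]
tcp_rot: [0.027, 1.0, 0.0, -0.003]
wrist_force: [-11.6, -0.8, -5.7]
width: 0.003
```

Request:
send_rows(
  commands=[
    [-0.25,0,0,0,1],
    [-0.5,0,0,0,1],
  ],
)

```text
time: 4.1
position: [0.4983, -0.271, 0.1157]
tcp_rot: [0.028, 1.0, 0.001, -0.007]
wrist_force: [-10.9, -1.5, -7.7]
width: 0.005
```

Request:
send_rows(
  commands=[
    [-0.25,0,0,0,1],
    [-0.5,0,0,0,1],
  ],
)

```text
time: 4.3
position: [0.5011, -0.2711, 0.1138]
tcp_rot: [0.028, 1.0, 0.001, -0.01]
wrist_force: [-11.4, -2.2, -8.0]
width: 0.005
```

```bash
python3 - <<'E'
from h import *
s=bot.read_state();print(s["position"],s["wrist_force"])
o=snap(("scene","side"),tag="4")
for n in o:
    f=o[n];c=proj(f,[[.57,-.265,.09]])[0].astype(int);x,y=np.clip(c-[60,45],0,None)
    cv2.imwrite(f"pics/crop4_{n}.png",cv2.resize(f["color"][y:y+90,x:x+120],None,fx=6,fy=6,interpolation=cv2.INTER_CUBIC))
    P=cloud(f).reshape(-1,3)
    g=P[(P[:,2]>.03)&(P[:,2]<.085)]
    d=np.array([1,-.0587]);o_=np.array([.5817,-.2735])
    l=(g[:,:2]-o_)@d; w=(g[:,:2]-o_)@np.array([.0587,1])
    k=(abs(w)<.015)
    for a in np.arange(-.066,.07,.011):
        q=g[k&(abs(l-a)<.0055)]
        if len(q)>2: print(n,round(a,3),np.percentile(q[:,2],[50,80]).round(4),len(q))
E
```

```text
[ 0.50110035 -0.27107322  0.11377413] [-11.4340531   -2.23711359  -8.02663336]
scene -0.066 [0.0458 0.0618] 16
scene -0.055 [0.0662 0.067 ] 5
scene -0.044 [0.0594 0.0629] 4
scene -0.033 [0.0594 0.066 ] 14
scene -0.022 [0.0645 0.065 ] 16
scene -0.011 [0.0712 0.0787] 25
scene -0.0 [0.0688 0.0793] 11
scene 0.011 [0.0616 0.0654] 8
scene 0.022 [0.0586 0.0609] 14
scene 0.033 [0.0605 0.0626] 12
scene 0.044 [0.05   0.0528] 11
side -0.066 [0.0528 0.0658] 22
side -0.055 [0.0567 0.0642] 14
side -0.044 [0.0612 0.065 ] 22
side -0.033 [0.0631 0.0669] 19
side -0.022 [0.0631 0.0645] 17
side -0.011 [0.0683 0.0797] 33
side -0.0 [0.0669 0.0754] 22
side 0.011 [0.0609 0.0646] 12
side 0.022 [0.0599 0.0616] 7
side 0.055 [0.057  0.0593] 14
side 0.066 [0.0488 0.0522] 3
```

View pics/crop4_scene.png

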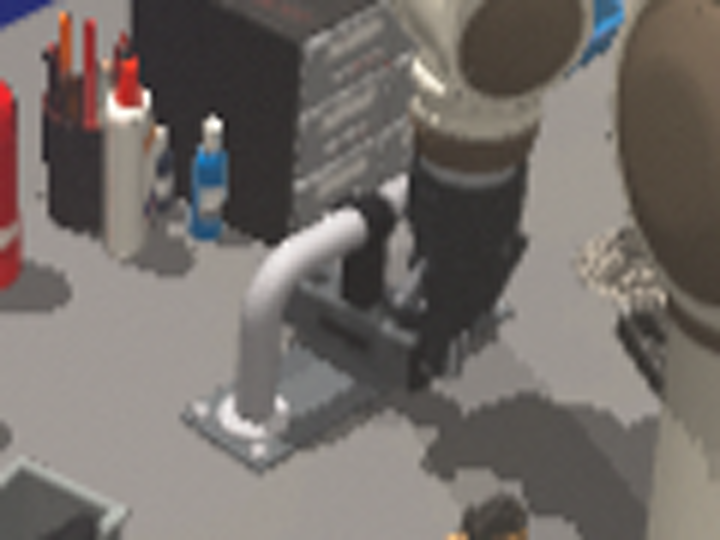

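Request:
send_rows(
  commands=[
    [-0.25,0,0,0,1],
    [-0.5,0,0,0,1],
  ],
)

```text
time: 4.6
position: [0.5041, -0.2712, 0.1118]
tcp_rot: [0.028, 1.0, 0.002, -0.013]
wrist_force: [-12.2, -1.2, -8.1]
width: 0.001
```

Request:
send_rows(
  commands=[
    [-0.2,0,0,0,1],
    [-0.4,0,0,0,1],
  ],
)

```text
time: 4.8
position: [0.5062, -0.2713, 0.1102]
tcp_rot: [0.029, 0.999, 0.002, -0.016]
wrist_force: [-12.0, -2.6, -6.2]
width: 0.001
```

Request:
send_rows(
  commands=[
    [1,0,0,0,1],
    [3.5,0,0,0,1],
    [5,0,-4,0,1],
    [5,0,-8,0,0],
    [5,0,-13,0,-1],
  ],
)

```text
time: 5.3
position: [0.4593, -0.2686, 0.2427]
tcp_rot: [0.029, 0.999, 0.002, -0.016]
wrist_force: [0.9, 0.0, 0.3]
width: 0.325
```

```bash
cat > bar.py <<'E'
from h import *
import sys
tag=sys.argv[1]
s=bot.read_state();print(s["time"],s["position"],s["wrist_force"])
o=snap(("scene","side"),tag=tag)
A=[]
for n in o:
    P=cloud(o[n]).reshape(-1,3)
    g=P[(P[:,2]>.05)&(P[:,2]<.078)]
    d=np.array([1,-.0587]);o_=np.array([.5817,-.2735])
    l=(g[:,:2]-o_)@d; w=(g[:,:2]-o_)@np.array([.0587,1])
    k=(abs(w)<.014)&(abs(l)<.063)&((abs(l)>.052)|((abs(l)<.032)&(abs(l)>.018)))
    x=l[k];z=g[k][:,2]
    for _ in range(6):
        c=np.polyfit(x,z,1);r=z-np.polyval(c,x);m=abs(r)<max(.0025,1.5*r.std());x=x[m];z=z[m]
    print(n,"slope",c[0].round(3),"z0",c[1].round(4),len(x),r.std().round(4),x.min().round(3),x.max().round(3))
    f=o[n];c=proj(f,[[.57,-.265,.09]])[0].astype(int);a,b=np.clip(c-[60,45],0,None)
    cv2.imwrite(f"pics/crop{tag}_{n}.png",cv2.resize(f["color"][b:b+90,a:a+120],None,fx=6,fy=6,interpolation=cv2.INTER_CUBIC))
E
python3 bar.py 5
```

```text
5.3 [ 0.45927354 -0.26864715  0.24267002] [0.88059471 0.01523309 0.29410315]
scene slope -0.019 z0 0.0628 24 0.0009 -0.061 0.031
side slope -0.01 z0 0.0631 39 0.0013 -0.062 0.062
```

View pics/crop5_side.png

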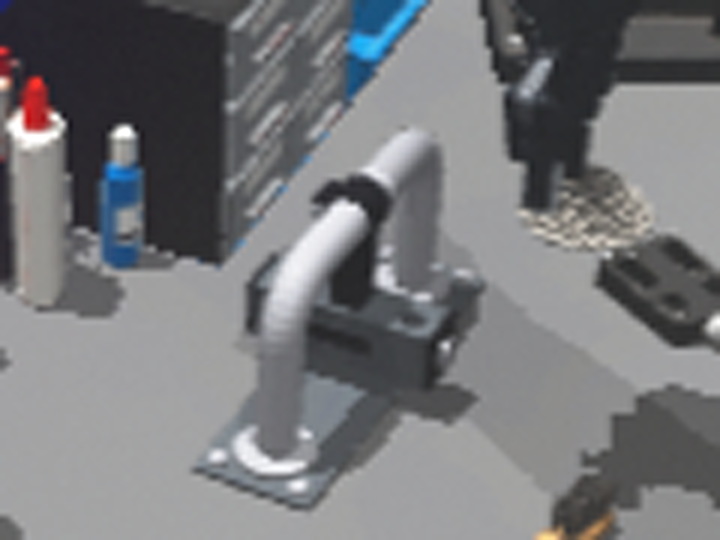

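```bash
python3 - <<'E'
from h import *
from scipy.spatial.transform import Rotation as R
s=bot.read_state();M=R.from_quat(s["tcp_rot"]).as_matrix();print(M.round(4),s["joint_positions"].round(3))
f=snap(("wrist",),tag="6")["wrist"];W=fcloud(f);P=W.reshape(-1,3);P=P[np.isfinite(P[:,0])]
g=P[(P[:,2]>.05)&(P[:,2]<.078)]
d=np.array([1,-.0587]);o_=np.array([.5817,-.2735])
l=(g[:,:2]-o_)@d; w=(g[:,:2]-o_)@np.array([.0587,1])
k=(abs(w)<.014)
for a in np.arange(-.066,.07,.011):
    q=g[k&(abs(l-a)<.0055)]
    if len(q)>2: print(round(a,3),np.percentile(q[:,2],[50,80]).round(4),len(q))
E
```

```text
[[-9.981e-01  5.790e-02 -2.150e-02]
 [ 5.790e-02  9.983e-01 -7.000e-04]
 [ 2.140e-02 -1.900e-03 -9.998e-01]] [-0.524  0.052  0.033  1.571 -0.011 -0.466]
-0.066 [0.06   0.0618] 332
-0.055 [0.0617 0.0623] 275
-0.044 [0.0611 0.0619] 149
-0.033 [0.0611 0.0618] 323
-0.022 [0.0616 0.0622] 237
-0.011 [0.0644 0.0729] 344
-0.0 [0.0614 0.0621] 19
0.011 [0.061  0.0612] 12
```

Request:
send_rows(
  commands=[
    [-0.3,5,-0.5,0.15,-1],
    [-0.7,10,-1,0.3,-1],
    [-1,15,-1.5,0.45,-1],
    [-1.4,20,-1.8,0.6,-1],
    [-1.7,25,-2,0.75,-1],
  ],
)

```text
time: 5.95
position: [0.4899, -0.0462, 0.2639]
tcp_rot: [0.36, 0.933, -0.004, -0.012]
wrist_force: [-0.2, 0.0, 0.1]
width: 1.0
```

```bash
cat >> h.py <<'E'
from scipy.spatial.transform import Rotation as R
def delta(target,yawx=None):
    s=bot.read_state();M=R.from_quat(s["tcp_rot"]).as_matrix()
    d=M.T@(np.array(target)-s["position"])*100
    t=None
    if yawx is not None:
        a=np.arctan2(M[1,0],M[0,0]);t=-((yawx-a+np.pi)%(2*np.pi)-np.pi)
    print("t",round(s["time"],2),"pos",s["position"].round(4),"F",s["wrist_force"].round(1),"w",round(s["width"],3),"q6",s["joint_positions"][5].round(2),"shift cm",d.round(2),"turn",None if t is None else round(t,3))
E
python3 -c "
from h import *
delta([.5065,.104,.2405],1.720)"
```

```text
t 5.95 pos [ 0.4899 -0.0462  0.2639] F [-0.2  0.   0.1] w 1.0 q6 0.64 shift cm [ 8.81 12.28  2.32] turn 0.685
```

Request:
send_rows(
  commands=[
    [2,3,0,0.15,-1],
    [4,6,0,0.3,-1],
    [6,9,0.5,0.45,-1],
    [8,12,1,0.6,-1],
    [8.8,12.3,1,0.685,-1],
  ],
)

```text
time: 6.45
position: [0.5068, 0.1069, 0.2518]
tcp_rot: [0.653, 0.757, -0.008, -0.011]
wrist_force: [-0.9, -1.0, -0.2]
width: 1.0
```

```bash
python3 - <<'E'
from h import *
f=snap(("wrist",),tag="7")["wrist"]
delta([.5065,.104,.1685],1.720)
W=fcloud(f);P=W.reshape(-1,3);C=f["color"].reshape(-1,3).astype(int)
ok=np.isfinite(P[:,0]);P=P[ok];C=C[ok]
m=(P[:,0]>.48)&(P[:,0]<.54)&(P[:,1]>.03)&(P[:,1]<.18)&(P[:,2]>.095)&(P[:,2]<.13)
S=P[m];print(len(S),S.min(0),S.max(0))
for y in np.arange(.055,.16,.01):
    b=S[abs(S[:,1]-y)<.003]
    if len(b)>3: i=b[:,2].argmax(); print(round(y,3),b[i].round(4),b[:,0].min().round(4))
E
```

```text
t 6.5 pos [0.5061 0.1065 0.2523] F [-0.6  0.3  0.3] w 0.999 q6 1.63 shift cm [-0.3   0.22  8.38] turn -0.006
2920 [0.49490572 0.05717681 0.09501036] [0.53692192 0.15343506 0.1216922 ]
0.065 [0.5132 0.0668 0.1164] 0.5066
0.075 [0.5092 0.0778 0.1202] 0.5022
0.085 [0.5079 0.0866 0.1214] 0.4999
0.095 [0.5078 0.0972 0.1217] 0.4985
0.105 [0.5048 0.1027 0.1212] 0.4972
0.115 [0.5034 0.1169 0.1212] 0.4958
0.125 [0.5023 0.1241 0.1212] 0.4949
0.135 [0.5023 0.1329 0.1187] 0.4957
0.145 [0.5058 0.1426 0.1136] 0.4992
0.155 [0.5157 0.152  0.1009] 0.509
```

View pics/wrist_7.png

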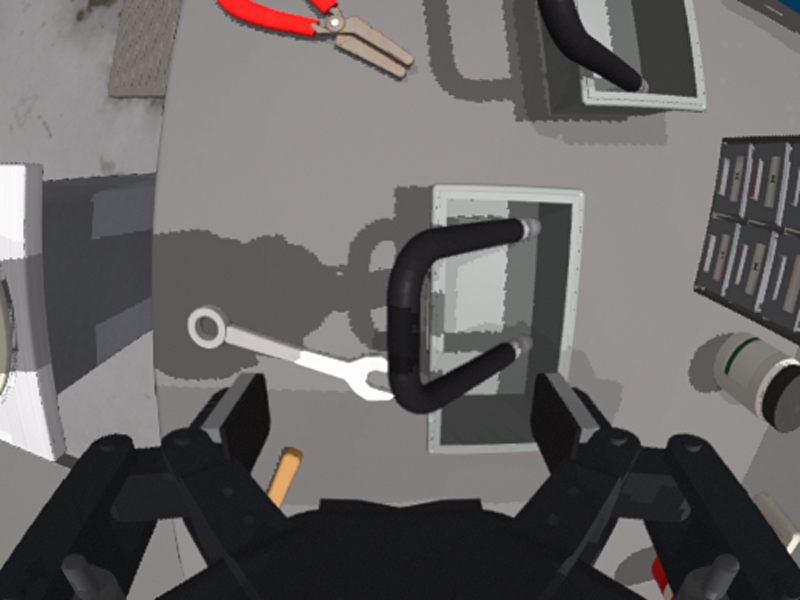

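Request:
send_rows(
  commands=[
    [-0.1,0.2,3,0,-1],
    [-0.1,0.2,6,0,-1],
    [-0.1,0.2,8,0,-1],
    [-0.1,0.2,8.5,0,-1],
    [-0.1,0.2,8.5,0,-1],
  ],
)

```text
time: 7.0
position: [0.5056, 0.1055, 0.1668]
tcp_rot: [0.655, 0.756, -0.008, -0.011]
wrist_force: [0.2, 0.3, 0.2]
width: 0.999
```

Request:
send_rows(
  commands=[
    [0,0,0,0,0.3],
    [0,0,0,0,0.3],
    [0,0,0,0,0.5],
    [0,0,0,0,0.6],
    [0,0,0,0,0.65],
  ],
  squeeze=30,
)

```text
time: 7.5
position: [0.506, 0.1056, 0.1672]
tcp_rot: [0.654, 0.756, -0.008, -0.011]
wrist_force: [-0.4, -0.8, 1.2]
width: 0.177
```

```bash
python3 -c "
from h import *
delta([.506,.1053,.1675],1.720)
snap(('wrist','side'),tag='8')"
```

```text
t 7.5 pos [0.506  0.1056 0.1672] F [-0.4 -0.8  1.2] w 0.177 q6 1.63 shift cm [-0.03 -0.   -0.03] turn -0.006
```

View pics/wrist_8.png

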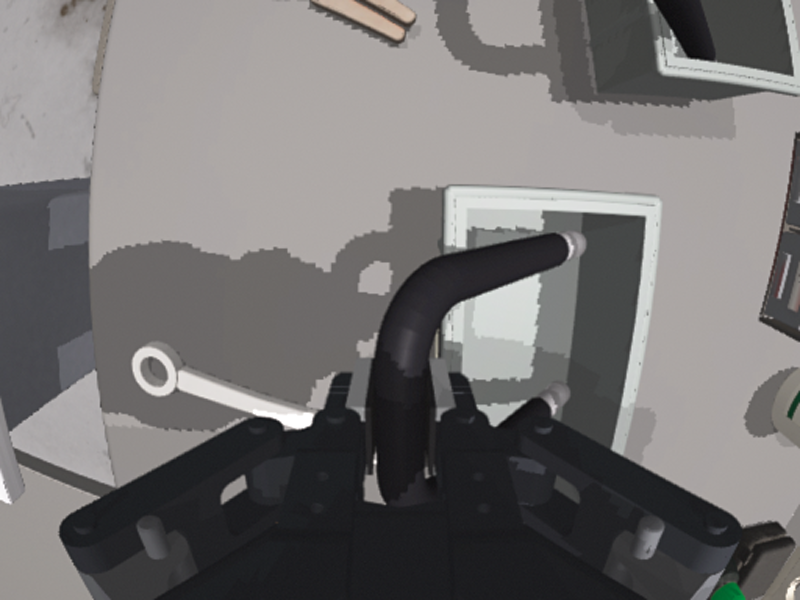

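Request:
send_rows(
  commands=[
    [0,0,0,0,1],
    [0,0.74,-0.6,0,1],
    [0,1.7,-1.25,0,1],
    [0,2.75,-1.8,0,1],
    [0,2.75,-1.8,0,1],
  ],
  squeeze=30,
)

```text
time: 8.1
position: [0.5344, 0.1097, 0.1859]
tcp_rot: [0.654, 0.756, -0.008, -0.011]
wrist_force: [-5.6, 0.0, 8.4]
width: 0.172
```

```bash
python3 -c "
from h import *
delta([.506,.1053,.1675],1.720)
snap(('wrist','side'),tag='9')"
```

```text
t 8.1 pos [0.5344 0.1097 0.1859] F [-5.6  0.   8.4] w 0.172 q6 1.63 shift cm [-0.04 -2.83  1.92] turn -0.006
```

View pics/wrist_9.png

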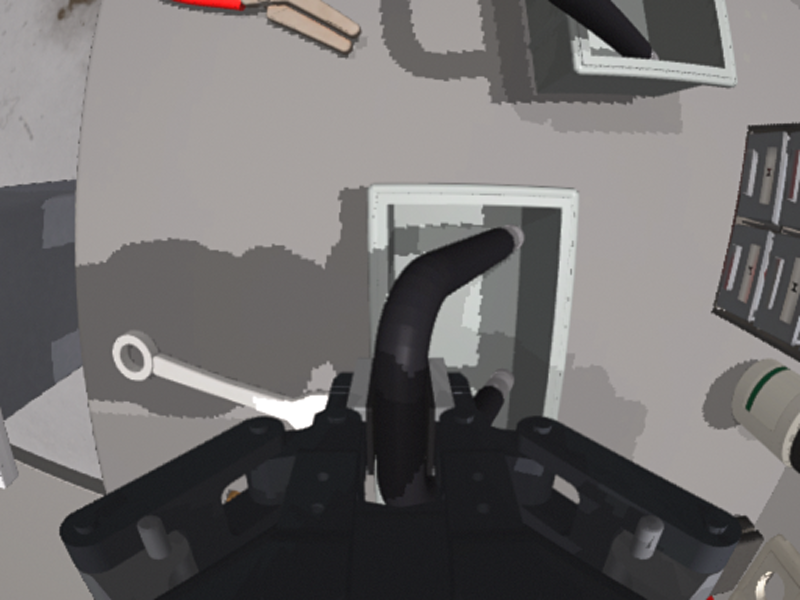

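Request:
send_rows(
  commands=[
    [0,1.1,-0.45,0,1],
    [0,2.2,-0.8,0,1],
    [0,3.3,-1.1,0,1],
    [0,4.5,-1.25,0,1],
    [0,5.3,-1.3,0,1],
  ],
  squeeze=30,
)

```text
time: 8.7
position: [0.5873, 0.1173, 0.1977]
tcp_rot: [0.654, 0.756, -0.008, -0.011]
wrist_force: [-2.9, -0.1, 1.0]
width: 0.173
```

```bash
python3 -c "
from h import *
delta([.506,.1053,.1675],1.720)
snap(('wrist','side'),tag='10')"
```

```text
t 8.7 pos [0.5873 0.1173 0.1977] F [-2.9 -0.1  1. ] w 0.173 q6 1.62 shift cm [-0.04 -8.13  3.24] turn -0.005
```

View pics/wrist_10.png

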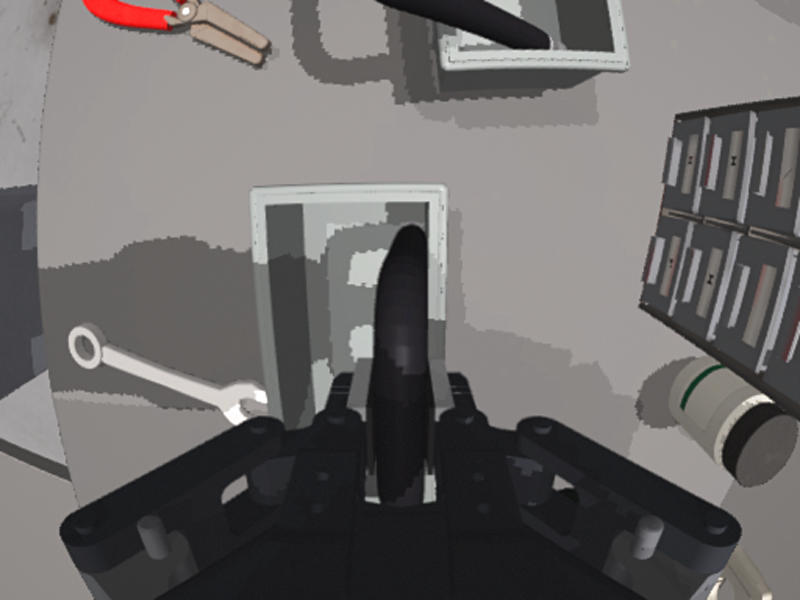

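View pics/side_10.png

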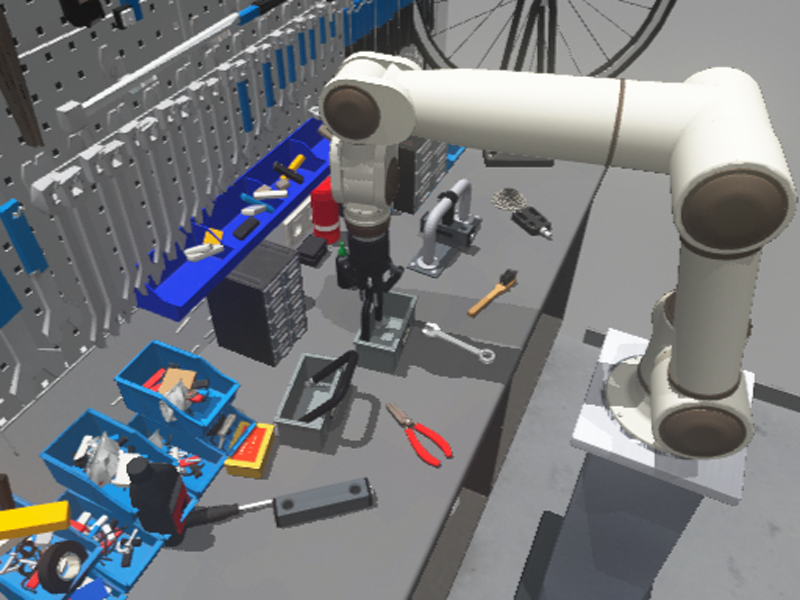

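Request:
send_rows(
  commands=[
    [0,0,0,0,1],
    [0,0,-2,0,1],
    [0,0,-5,0,1],
    [0,0,-8.5,0,1],
    [0,0,-12,0,1],
  ],
  squeeze=60,
)

```text
time: 9.3
position: [0.5904, 0.117, 0.3177]
tcp_rot: [0.654, 0.756, -0.008, -0.011]
wrist_force: [0.8, 1.1, -4.8]
width: 0.167
```

Request:
send_rows(
  commands=[
    [0,0,-2,0,1],
    [0,0,-4,0,1],
    [0,0,-4.5,0,1],
  ],
)

```text
time: 9.6
position: [0.592, 0.1169, 0.3642]
tcp_rot: [0.654, 0.756, -0.008, -0.01]
wrist_force: [0.2, -0.2, -4.1]
width: 0.17
```

```bash
python3 -c "
from h import *
delta([.5829,-.2735,.36],3.0829)
print(R.from_quat(bot.read_state()['tcp_rot']).as_matrix().round(4))
o=snap(('scene','side','wrist'),tag='11')
for n in ('scene','side'):
    P=cloud(o[n]);C=o[n]['color'].astype(int)
    p0=bot.read_state()['position']
    # points below fingers near tool axis
    m=(np.hypot(P[...,0]-p0[0],P[...,1]-p0[1])<.07)&(P[...,2]<p0[2]-.075)&(P[...,2]>.1)
    Q=P[m];print(n,len(Q))
    for z in np.arange(.14,.3,.015):
        q=Q[abs(Q[:,2]-z)<.0075]
        if len(q)>1:
            d=q[:,:2]-p0[:2]; a=d@np.array([-.149,.989]);b=d@np.array([.989,.149])
            for s in(-1,1):
                k=a*s>0
                if k.sum(): print(round(z,3),s,'along',a[k].mean().round(4),'across',np.median(b[k]).round(4),k.sum())
    c=proj(o[n],[p0-[0,0,.12]])[0].astype(int);a,b=np.clip(c-[60,45],0,None)
    cv2.imwrite(f'pics/crop11_{n}.png',cv2.resize(o[n]['color'][b:b+90,a:a+120],None,fx=6,fy=6,interpolation=cv2.INTER_CUBIC))
"
```

```text
t 9.6 pos [0.592  0.1169 0.3642] F [ 0.2 -0.2 -4.1] w 0.17 q6 1.62 shift cm [-38.51  -6.49   0.35] turn -1.368
[[-0.1432  0.9894 -0.0257]
 [ 0.9897  0.1433  0.0023]
 [ 0.006  -0.0251 -0.9997]]
scene 218
0.17 -1 along -0.0415 across 0.0066 1
0.17 1 along 0.0388 across 0.0022 3
0.185 -1 along -0.0441 across 0.0014 12
0.185 1 along 0.0397 across 0.0016 13
0.2 -1 along -0.043 across 0.0001 12
0.2 1 along 0.0413 across -0.0009 15
0.215 -1 along -0.0423 across -0.0012 13
0.215 1 along 0.0404 across -0.0009 15
0.23 -1 along -0.042 across -0.0029 14
0.23 1 along 0.0404 across -0.0029 18
0.245 -1 along -0.0411 across -0.0026 13
0.245 1 along 0.0406 across -0.0032 17
0.26 -1 along -0.0412 across -0.0031 15
0.26 1 along 0.0407 across -0.0045 16
0.275 -1 along -0.0425 across -0.0049 14
0.275 1 along 0.0425 across -0.0039 15
0.29 -1 along -0.0413 across -0.0046 5
0.29 1 along 0.042 across -0.0063 7
side 265
0.17 -1 along -0.0419 across 0.0036 3
0.17 1 along 0.0383 across 0.0019 2
0.185 -1 along -0.0438 across 0.001 15
0.185 1 along 0.0411 across 0.003 19
0.2 -1 along -0.0423 across 0.0016 20
0.2 1 along 0.0415 across 0.0014 19
0.215 -1 along -0.0423 across 0.0003 19
0.215 1 along 0.0416 across 0.002 23
0.23 -1 along -0.0411 across 0.0005 20
0.23 1 along 0.0419 across 0.0001 22
0.245 -1 along -0.0415 across -0.0016 20
0.245 1 along 0.0425 across -0.0002 22
0.26 -1 along -0.0417 across -0.0051 6
0.26 1 along 0.0425 across -0.0004 28
0.275 1 along 0.0416 across 0.0 22
0.29 1 along 0.0413 across 0.0057 5
```

View pics/crop11_scene.png

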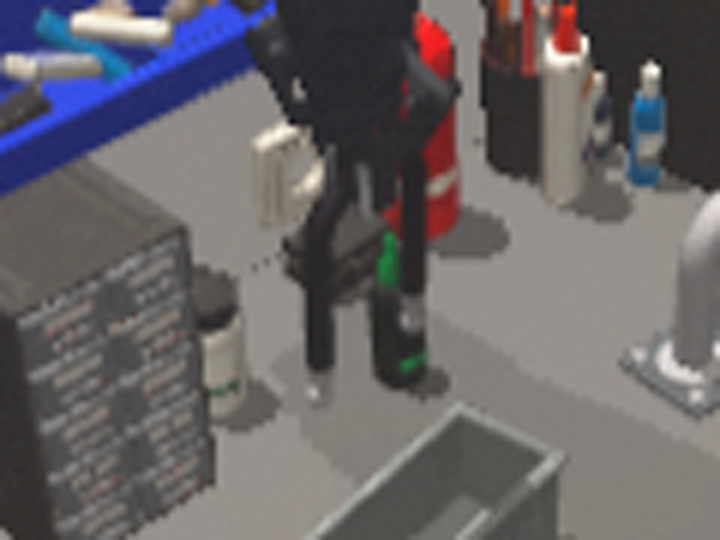

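View pics/wrist_11.png

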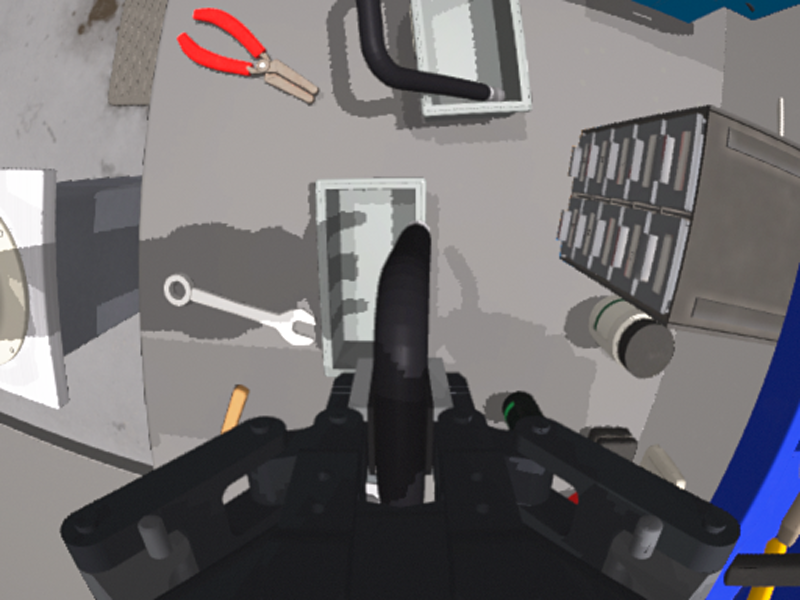

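Request:
send_rows(
  commands=[
    [-3.5,-0.6,0,-0.14,1],
    [-7.5,-1.2,0,-0.28,1],
    [-11.5,-2,0,-0.42,1],
    [-15.5,-2.6,0,-0.56,1],
    [-19.5,-3.3,0,-0.7,1],
  ],
)

```text
time: 10.25
position: [0.5867, -0.0823, 0.3595]
tcp_rot: [0.353, 0.936, -0.005, -0.015]
wrist_force: [0.9, -0.9, -3.8]
width: 0.164
```

```bash
python3 -c "
from h import *
delta([.5829,-.2735,.364],3.0829)"
```

```text
t 10.25 pos [ 0.5867 -0.0823  0.3595] F [ 0.9 -0.9 -3.8] w 0.164 q6 0.58 shift cm [-12.32 -14.63  -0.48] turn -0.663
```

Request:
send_rows(
  commands=[
    [-2.5,-3,-0.2,-0.14,1],
    [-5,-6,-0.5,-0.28,1],
    [-7.5,-9,-0.5,-0.42,1],
    [-10,-12,-0.5,-0.56,1],
    [-12.3,-14.6,-0.5,-0.66,1],
  ],
)

```text
time: 10.75
position: [0.5824, -0.2751, 0.3624]
tcp_rot: [0.028, 0.999, 0.001, -0.017]
wrist_force: [0.6, 0.9, -4.1]
width: 0.164
```

```bash
cat > legs.py <<'E'
from h import *
import sys
tag=sys.argv[1];zlo=float(sys.argv[2]);zhi=float(sys.argv[3])
s=bot.read_state();p0=s["position"]
delta([.5829,-.2735,p0[2]],3.0829)
print(R.from_quat(s['tcp_rot']).as_matrix().round(4)[:,0],R.from_quat(s['tcp_rot']).as_matrix().round(4)[:,2])
o=snap(('scene','side','wrist'),tag=tag)
hx=np.array([.9983,-.0586]);hy=np.array([.0586,.9983]);c0=np.array([.5817,-.2735])
from scipy.optimize import least_squares
for n in ('scene','side'):
    P=cloud(o[n]).reshape(-1,3);cam=o[n]["T"][:3,3]
    d=P[:,:2]-c0;a=d@hx;b=d@hy
    for sg in(-1,1):
        m=(abs(a-sg*.042)<.02)&(abs(b)<.035)&(P[:,2]>zlo)&(P[:,2]<zhi)
        q=np.c_[a[m],b[m],P[m,2]]
        if len(q)<15: print(n,sg,'few',len(q)); continue
        zm=q[:,2].mean()
        # cylinder radius .008, axis a0+ka*(z-zm), b0+kb*(z-zm)
        f=lambda t:np.hypot(q[:,0]-t[0]-t[2]*(q[:,2]-zm),q[:,1]-t[1]-t[3]*(q[:,2]-zm))-.008
        dv=np.r_[cam[:2]-c0]; dv=np.array([dv@hx,dv@hy]);dv/=np.linalg.norm(dv)
        st=q[:,:2].mean(0)-dv*.006
        r=least_squares(f,[st[0],st[1],0,0],loss='soft_l1',f_scale=.001)
        print(n,sg,len(q),'zm',zm.round(3),'a,b mm',(r.x[:2]*1000).round(1),'slopes',r.x[2:].round(3),'rms',np.sqrt(np.mean(r.fun**2)).round(4))
    c=proj(o[n],[[p0[0],p0[1],.16]])[0].astype(int);x,y=np.clip(c-[60,45],0,None)
    cv2.imwrite(f'pics/crop{tag}_{n}.png',cv2.resize(o[n]['color'][y:y+90,x:x+120],None,fx=6,fy=6,interpolation=cv2.INTER_CUBIC))
E
python3 legs.py 12 .2 .275
```

```text
t 10.75 pos [ 0.5824 -0.2751  0.3624] F [ 0.6  0.9 -4.1] w 0.164 q6 -0.38 shift cm [-0.04  0.16 -0.  ] turn 0.003
[-0.9979  0.0561  0.0334] [-0.0333  0.0028 -0.9994]
scene -1 70 zm 0.239 a,b mm [-39.2   3.4] slopes [ 0.004 -0.083] rms 0.002
scene 1 67 zm 0.239 a,b mm [43.5  3.9] slopes [-0.003 -0.057] rms 0.0021
side -1 88 zm 0.238 a,b mm [-40.5  -2.5] slopes [ 0.048 -0.081] rms 0.0024
side 1 89 zm 0.239 a,b mm [43.8 -1.7] slopes [ 0.055 -0.08 ] rms 0.0026
```

View pics/crop12_scene.png

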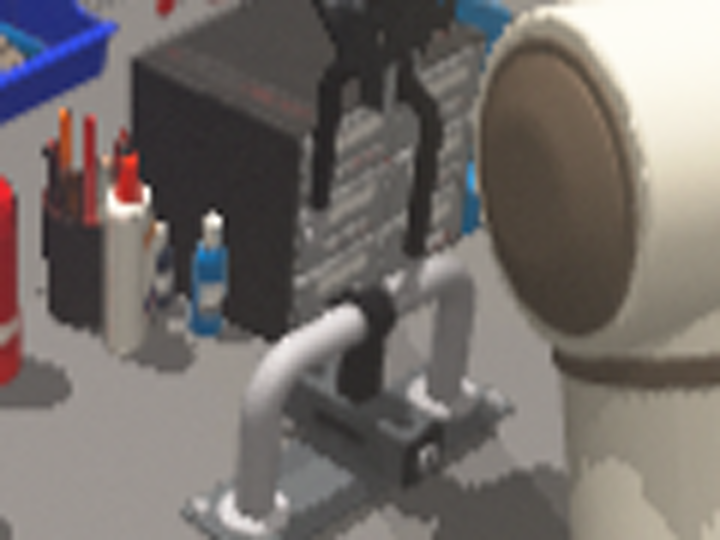

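View pics/crop12_side.png

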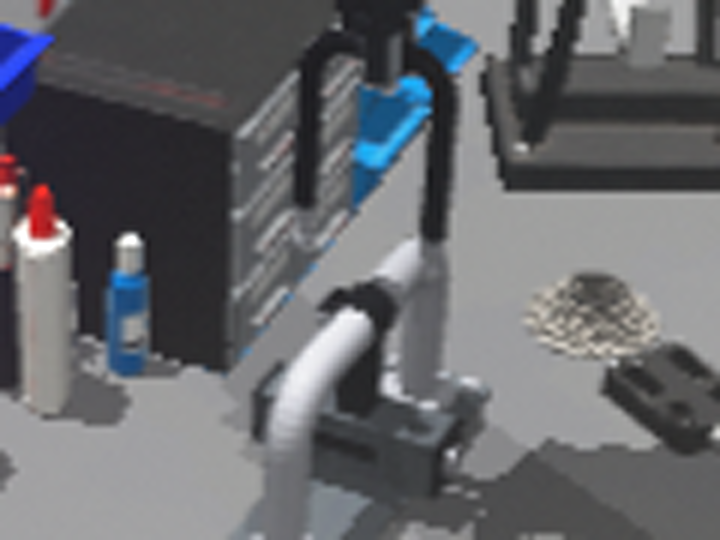

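View pics/wrist_12.png

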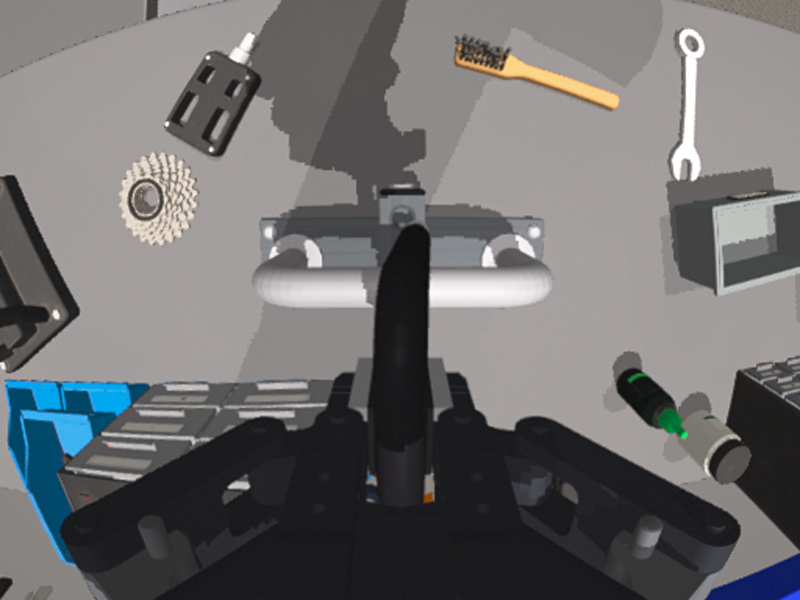

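```bash
cat > ref.py <<'E'
from h import *
from scipy.optimize import least_squares
hx=np.array([.9983,-.0586]);hy=np.array([.0586,.9983]);c0=np.array([.5817,-.2735])
for n in('scene','side'):
  for tag in('5','0','12'):
    f=load(n,tag);P=cloud(f).reshape(-1,3);cam=f["T"][:3,3]
    dv=cam[:2]-c0;dv=np.array([dv@hx,dv@hy]);dv/=np.linalg.norm(dv)
    d=P[:,:2]-c0;a=d@hx;b=d@hy
    for sg in(-1,1):
        m=(abs(a)<.03)&(abs(b-sg*.1)<.03)&(P[:,2]>.025)&(P[:,2]<.085)
        q=np.c_[a[m],b[m]]
        if len(q)<15: print(n,tag,sg,len(q));continue
        st=np.median(q,0)-dv*.01
        r=least_squares(lambda t:np.hypot(q[:,0]-t[0],q[:,1]-t[1])-.014,st,loss='soft_l1',f_scale=.001)
        print(n,tag,'hoopleg',sg,len(q),(r.x*1000).round(1),np.sqrt(np.mean(r.fun**2)).round(4))
    m=(abs(b)<.07)&(abs(b)>.02)&(abs(a)<.025)&(P[:,2]>.118)&(P[:,2]<.16)
    q=np.c_[a[m],P[m,2]]
    if len(q)>15:
        r=least_squares(lambda t:np.hypot(q[:,0]-t[0],q[:,1]-t[1])-.014,[0,.128],loss='soft_l1',f_scale=.001)
        print(n,tag,'tube a,z',len(q),(r.x*1000).round(1),np.sqrt(np.mean(r.fun**2)).round(4))
    # clamp: dark points on tube top
E
python3 ref.py
```

```text
scene 5 hoopleg -1 75 [   0.3 -102.5] 0.0026
scene 5 hoopleg 1 75 [ 0.5 98.3] 0.0017
scene 5 tube a,z 130 [  0.4 128.2] 0.0023
scene 0 hoopleg -1 74 [   0.3 -101.3] 0.0018
scene 0 hoopleg 1 75 [ 1. 98.] 0.0018
scene 0 tube a,z 127 [  0.3 129.2] 0.0022
scene 12 hoopleg -1 77 [   0.  -101.7] 0.0023
scene 12 hoopleg 1 75 [-0.  98.9] 0.0021
scene 12 tube a,z 111 [  0.5 129.1] 0.0021
side 5 hoopleg -1 90 [  -0.3 -102.1] 0.0024
side 5 hoopleg 1 97 [-0.3 97.7] 0.0023
side 5 tube a,z 135 [ -0.5 129.2] 0.0019
side 0 hoopleg -1 91 [  -0.4 -102.4] 0.0026
side 0 hoopleg 1 94 [-0.3 98.2] 0.0024
side 0 tube a,z 67 [ -0.4 129. ] 0.0017
side 12 hoopleg -1 94 [-1.000e-01 -1.029e+02] 0.0027
side 12 hoopleg 1 96 [-0.4 98. ] 0.002
side 12 tube a,z 127 [1.000e-01 1.294e+02] 0.002
```

```bash
cat > tri.py <<'E'
from h import *
hx=np.array([.9983,-.0586]);hy=np.array([.0586,.9983]);c0=np.array([.5817,-.2735])
def mask(f,sel):
    P=cloud(f);d=P[...,:2]-c0;a=d@hx;b=d@hy
    return sel(a,b,P[...,2])
def plane(f,m):
    ys,xs=np.nonzero(m);K=f["intrinsics"]
    rows=[(xs[ys==r].mean(),r,(ys==r).sum()) for r in np.unique(ys)]
    rows=np.array(rows);med=np.median(rows[:,2]);rows=rows[abs(rows[:,2]-med)<=2]
    v=rows[:,1];u=rows[:,0]
    for _ in range(4):
        c=np.polyfit(v,u,1);e=abs(u-np.polyval(c,v));k=e<max(.5,1.5*e.std());v=v[k];u=u[k]
    pts=np.array([[np.polyval(c,v.min()),v.min()],[np.polyval(c,v.max()),v.max()]])
    rays=np.c_[(pts-K[:2,2])/[K[0,0],K[1,1]],[1,1]]@f["T"][:3,:3].T
    nrm=np.cross(rays[0],rays[1]);nrm/=np.linalg.norm(nrm)
    return nrm,nrm@f["T"][:3,3],len(v),med,e[k].std() if k.any() else 0
def line(fs,sel):
    pl=[plane(f,mask(f,sel)) for f in fs]
    N=np.array([p[0] for p in pl]);D=np.array([p[1] for p in pl])
    def at(z):
        xy=np.linalg.solve(N[:,:2],D-N[:,2]*z);d=xy-c0;return np.array([d@hx,d@hy])*1000
    return at,[(p[2],p[3],round(p[4],2)) for p in pl]
if __name__=="__main__":
    import sys
    tag=sys.argv[1];zlo,zhi=map(float,sys.argv[2:4])
    zs=list(map(float,sys.argv[4:]))
    fs=[load(n,tag) for n in('scene','side')]
    for sg in(-1,1):
        try:
            at,i=line(fs,lambda a,b,z:(abs(a)<.03)&(abs(b-sg*.1)<.03)&(z>.03)&(z<.08))
            print('hoopleg',sg,at(.05).round(1),i)
        except Exception as e: print(e)
    for sg in(-1,1):
        try:
            at,i=line(fs,lambda a,b,z:(abs(a-sg*.042)<.02)&(abs(b)<.035)&(z>zlo)&(z<zhi))
            print('leg',sg,[(z,at(z).round(1)) for z in zs],i)
        except Exception as e: print(e)
E
python3 tri.py 12 .175 .27 .308 .239 .168
```

```text
hoopleg -1 [ -1.7 -99.4] [(9, np.float64(6.0), np.float64(0.07)), (11, np.float64(7.0), np.float64(0.07))]
hoopleg 1 [ -2.3 101.4] [(9, np.float64(7.0), np.float64(0.08)), (11, np.float64(7.0), np.float64(0.07))]
leg -1 [(0.308, array([-42.8,   6.4])), (0.239, array([-45.2,  11. ])), (0.168, array([-47.6,  15.8]))] [(22, np.float64(4.0), np.float64(0.13)), (21, np.float64(5.0), np.float64(0.09))]
leg 1 [(0.308, array([41.3,  5. ])), (0.239, array([37.7, 11.8])), (0.168, array([33.9, 18.7]))] [(20, np.float64(4.0), np.float64(0.13)), (24, np.float64(4.0), np.float64(0.08))]
```

Request:
send_rows(
  commands=[
    [-0.3,-0.4,0,0,1],
    [-0.6,-0.9,2,0,1],
    [-0.7,-0.95,5,0,1],
    [-0.8,-0.95,8,0,1],
    [-0.8,-0.95,9,0,1],
  ],
)

```text
time: 11.4
position: [0.5863, -0.2836, 0.2673]
tcp_rot: [0.032, 0.999, 0.002, -0.02]
wrist_force: [-0.7, -0.1, -3.4]
width: 0.166
```

```bash
python3 legs.py 13 .16 .19; python3 tri.py 13 .1 .19 .216 .15 .076
```

```text
t 11.4 pos [ 0.5863 -0.2836  0.2673] F [-0.7 -0.1 -3.4] w 0.166 q6 -0.38 shift cm [0.4  0.99 0.02] turn -0.004
[-0.9972  0.063   0.0393] [-0.039   0.0057 -0.9992]
scene -1 28 zm 0.175 a,b mm [-34.6  -7.3] slopes [ 0.09 -0.12] rms 0.002
scene 1 26 zm 0.176 a,b mm [49.  -5.7] slopes [ 0.016 -0.03 ] rms 0.0019
side -1 32 zm 0.175 a,b mm [-35.5  -6.1] slopes [ 0.038 -0.174] rms 0.0022
side 1 29 zm 0.174 a,b mm [47.5 -6.8] slopes [ 0.095 -0.066] rms 0.0022
hoopleg -1 [ -7.7 -91.9] [(9, np.float64(6.0), np.float64(0.14)), (10, np.float64(3.0), np.float64(0.07))]
hoopleg 1 [ -1.6 100.3] [(9, np.float64(6.0), np.float64(0.13)), (11, np.float64(7.0), np.float64(0.08))]
leg -1 [(0.216, array([-34.5,  -7.2])), (0.15, array([-37.2,  -2.1])), (0.076, array([-40.3,   3.7]))] [(18, np.float64(4.0), np.float64(0.14)), (22, np.float64(4.0), np.float64(0.11))]
leg 1 [(0.216, array([ 53.2, -12. ])), (0.15, array([45.8, -2.1])), (0.076, array([37.5,  9. ]))] [(19, np.float64(4.0), np.float64(0.14)), (16, np.float64(4.0), np.float64(0.14))]
```

View pics/wrist_13.png

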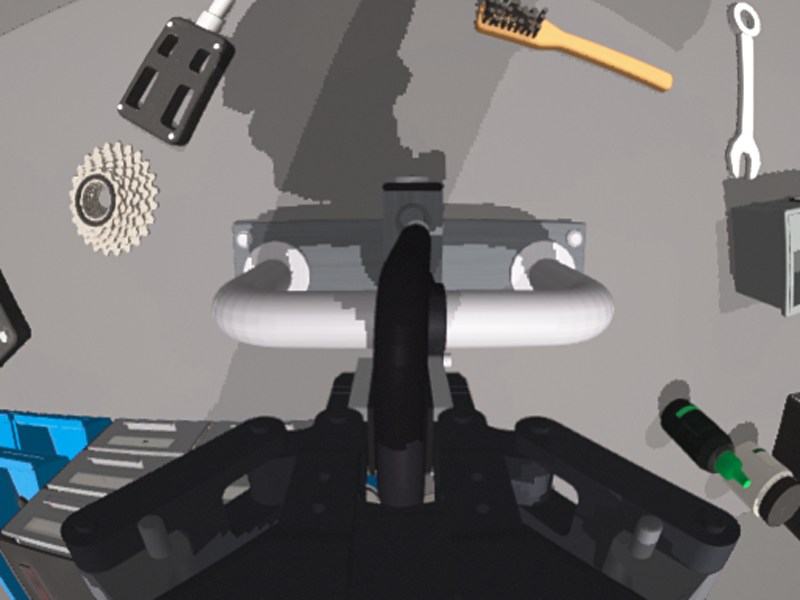

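```bash
python3 -c "
from h import *
for n in('scene','side'):
    f=load(n,'13');c=proj(f,[[.5817,-.2735,.1]])[0].astype(int);x,y=c-[50,38]
    cv2.imwrite(f'pics/crop13_{n}.png',cv2.resize(f['color'][y:y+75,x:x+100],None,fx=8,fy=8,interpolation=cv2.INTER_CUBIC))"
```

```text
(no output)
```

View pics/crop13_scene.png

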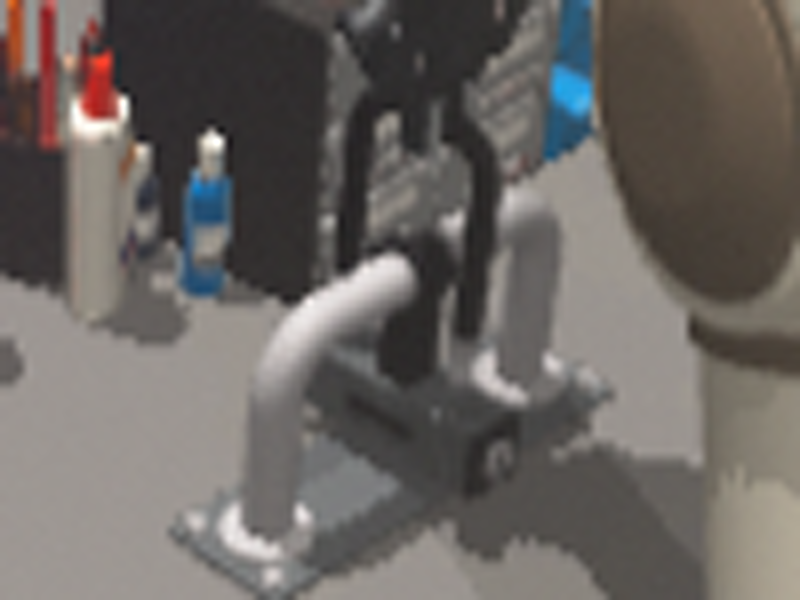

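View pics/crop13_side.png

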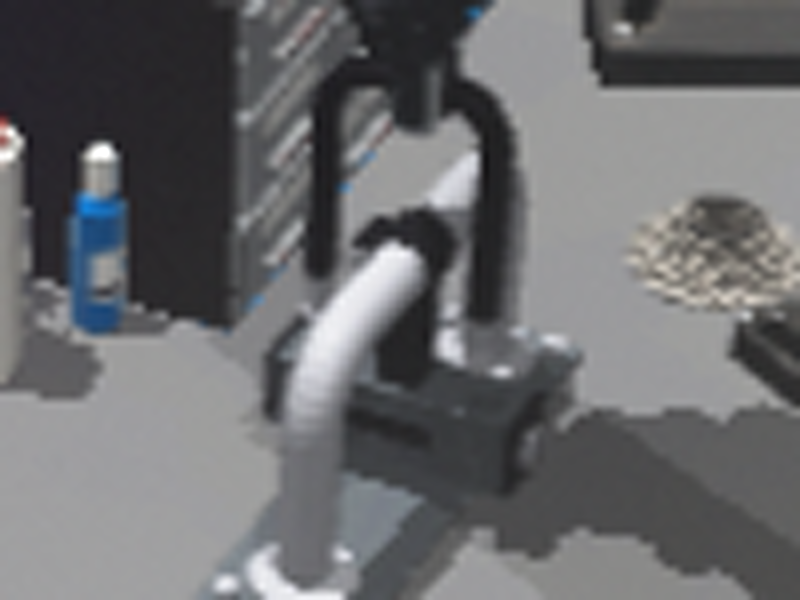

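```bash
python3 -c "
from h import *
f=load('wrist','13')
c=f['color'][105:165,235:300]
cv2.imwrite('pics/z13.png',cv2.resize(c,None,fx=9,fy=9,interpolation=cv2.INTER_CUBIC))"
```

View pics/z13.png

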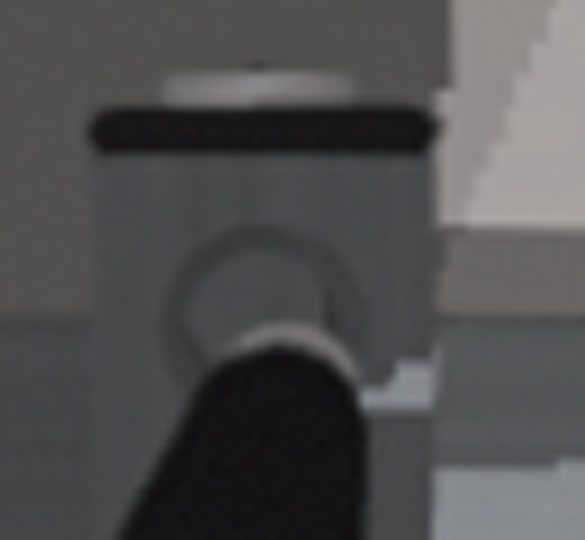

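```bash
cat > ray.py <<'E'
from h import *
hx=np.array([.9983,-.0586]);hy=np.array([.0586,.9983]);c0=np.array([.5817,-.2735])
def ray(f,u,v,z):
    K=f["intrinsics"];dx=(u-K[0,2])/K[0,0];dy=(v-K[1,2])/K[1,1];r=np.hypot(dx,dy)
    d=f["T"][:3,:3]@np.array([dx/r*np.sin(r),dy/r*np.sin(r),np.cos(r)]);o=f["T"][:3,3]
    p=o+d*(z-o[2])/d[2];e=p[:2]-c0;return (np.array([e@hx,e@hy])*1000).round(1)
E
python3 -c "
from ray import *
f=load('wrist','13');g=lambda x,y:(235+x/9,105+y/9)
print('hole',ray(f,*g(262,325),.062),'bar edges',ray(f,*g(90,250),.062),ray(f,*g(435,250),.062),'barend',ray(f,*g(262,110),.062))
for z in(.073,.08,.1): print('foot outer rim',z,ray(f,*g(290,322),z))
print('leg right edge',ray(f,*g(368,430),.12))
P=fcloud(f)
for x,y in((262,180),(150,300),(290,330),(285,400),(250,480),(330,420)):
    u,v=g(x,y);p=P[int(round(v)),int(round(u))];e=p[:2]-c0;print(x,y,(e@hx*1000).round(1),(e@hy*1000).round(1),p[2].round(4))
"
```

```text
hole [-42.3  -0.3] bar edges [-50.2 -18.1] [-50.2  17.8] barend [-64.8  -0.2]
foot outer rim 0.073 [-43.3   2.2]
foot outer rim 0.08 [-43.8   1.9]
foot outer rim 0.1 [-45.2   1.1]
leg right edge [-37.5   6.8]
262 180 -57.5 -0.4 0.0622
150 300 -45.3 -11.6 0.0624
290 330 -44.1 1.0 0.0986
285 400 -42.9 -1.0 0.147
250 480 -41.6 -4.6 0.1836
330 420 -40.8 2.3 0.1459
```

Request:
send_rows(
  commands=[
    [0.2,-0.15,0,0,1],
    [0.36,-0.28,0,0,1],
    [0.36,-0.28,0.5,0,1],
    [0.36,-0.28,0.9,0,1],
  ],
)

```text
time: 11.95
position: [0.5828, -0.287, 0.263]
tcp_rot: [0.032, 0.999, 0.001, -0.017]
wrist_force: [0.0, 0.1, -3.9]
width: 0.166
```

```bash
python3 -c "
from ray import *
delta([.5829,-.2735,.26],3.0829)
f=snap(('wrist',),tag='14')['wrist']
c=f['color'][105:165,235:300]
cv2.imwrite('pics/z14.png',cv2.resize(c,None,fx=9,fy=9,interpolation=cv2.INTER_CUBIC))
print(R.from_quat(bot.read_state()['tcp_rot']).as_matrix()[:,2].round(4))
P=fcloud(f);g=lambda x,y:(235+x/9,105+y/9)
"
```

```text
t 11.95 pos [ 0.5828 -0.287   0.263 ] F [ 0.   0.1 -3.9] w 0.166 q6 -0.39 shift cm [0.06 1.34 0.3 ] turn -0.005
[-0.0354  0.0039 -0.9994]
```

View pics/z14.png

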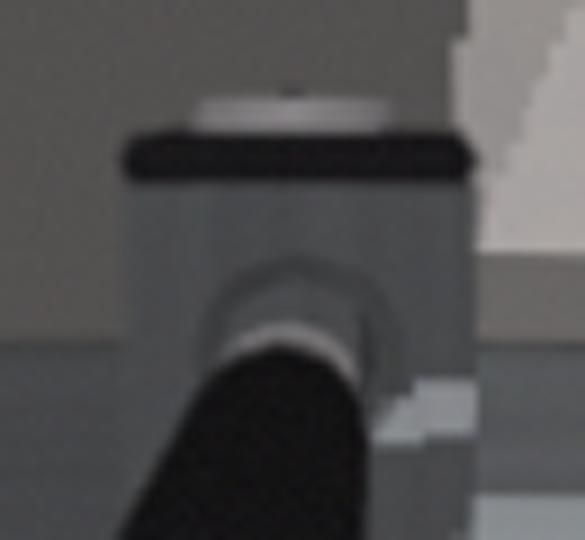

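```bash
python3 -c "
from ray import *
f=load('wrist','14');g=lambda x,y:(235+x/9,105+y/9)
print('hole',ray(f,*g(300,352),.062),'bar edges',ray(f,*g(125,250),.062),ray(f,*g(475,250),.062))
P=fcloud(f);K=f['intrinsics']
for z in(.07,.095): print(z,ray(f,*g(292,325),z))
# leg points in depth: list surface points col-wise
for v in range(140,165,3):
    row=[]
    for u in range(250,285):
        p=P[v,u];e=p[:2]-c0;a,b=e@hx*1000,e@hy*1000
        if .075<p[2]<.2 and abs(a+38)<20: row.append((a,b,p[2]))
    if row: row=np.array(row);print(v,len(row),'b range',row[:,1].min().round(1),row[:,1].max().round(1),'a',row[:,0].min().round(1),'z',np.median(row[:,2]).round(3))
"
```

```text
hole [-42.8  -0.1] bar edges [-53.3 -17.8] [-53.4  17.7]
0.07 [-46.2  -1.2]
0.095 [-48.   -2.3]
143 12 b range -7.3 2.2 a -47.5 z 0.104
146 16 b range -10.0 4.0 a -46.9 z 0.124
149 19 b range -11.6 1.9 a -46.3 z 0.138
152 21 b range -12.9 2.6 a -45.9 z 0.153
155 23 b range -13.5 1.8 a -45.4 z 0.163
158 25 b range -14.6 1.1 a -45.3 z 0.175
161 26 b range -14.9 0.6 a -44.8 z 0.184
164 25 b range -14.7 -1.4 a -44.0 z 0.191
```

Request:
send_rows(
  commands=[
    [0.1,0,0.3,0,1],
    [0.1,0,0.6,0,1],
    [0.1,0,0.9,0,1],
  ],
)

```text
time: 12.3
position: [0.5812, -0.2867, 0.2525]
tcp_rot: [0.032, 0.999, 0.001, -0.018]
wrist_force: [0.3, 0.2, -4.4]
width: 0.168
```

Request:
send_rows(
  commands=[
    [0,0,0.3,0,1],
    [0,0,0.6,0,1],
  ],
)

```text
time: 12.5
position: [0.581, -0.2866, 0.2462]
tcp_rot: [0.032, 0.999, 0.002, -0.018]
wrist_force: [0.2, -0.3, -3.7]
width: 0.155
```

```bash
python3 -c "
from ray import *
delta([.5829,-.2735,.26],3.0829)
s=bot.read_state();print(s['torque'])
f=snap(('wrist','side','scene'),tag='15')['wrist']
c=f['color'][105:165,235:300]
cv2.imwrite('pics/z15.png',cv2.resize(c,None,fx=9,fy=9,interpolation=cv2.INTER_CUBIC))
print(R.from_quat(bot.read_state()['tcp_rot']).as_matrix()[:,2].round(4))
"
```

```text
t 12.5 pos [ 0.581  -0.2866  0.2462] F [ 0.2 -0.3 -3.7] w 0.155 q6 -0.39 shift cm [-0.05  1.33 -1.38] turn -0.005
[ 0.0225782  -0.13864749  0.01042424]
[-0.036   0.0043 -0.9993]
```

View pics/z15.png

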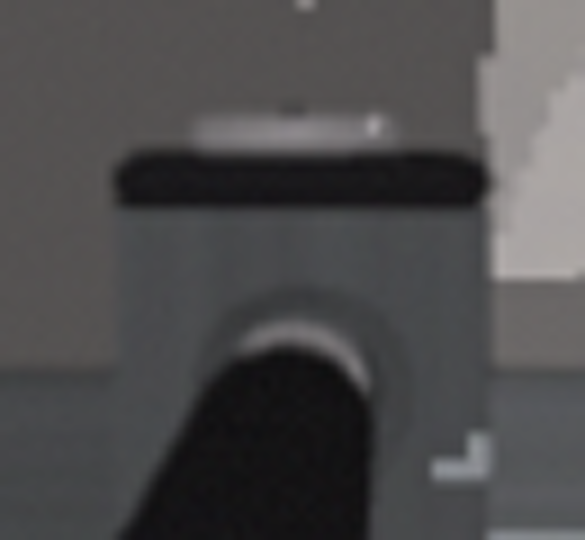

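Request:
send_rows(
  commands=[
    [0,0.3,0,0,1],
    [0,0.6,0,0,1],
    [0,0.8,0,0,1],
  ],
  squeeze=40,
)

```text
time: 12.95
position: [0.5816, -0.2788, 0.2466]
tcp_rot: [0.032, 0.999, 0.001, -0.018]
wrist_force: [-0.2, -3.8, -4.3]
width: 0.164
```

```bash
python3 -c "
from ray import *
delta([.5829,-.2735,.26],3.0829)
s=bot.read_state();print(s['torque'])
f=snap(('wrist',),tag='16')['wrist']
c=f['color'][105:165,235:300]
cv2.imwrite('pics/z16.png',cv2.resize(c,None,fx=9,fy=9,interpolation=cv2.INTER_CUBIC))
print(R.from_quat(bot.read_state()['tcp_rot']).as_matrix()[:,2].round(4))
"
```

```text
t 12.95 pos [ 0.5816 -0.2788  0.2466] F [-0.2 -3.8 -4.3] w 0.164 q6 -0.38 shift cm [-0.05  0.54 -1.34] turn -0.005
[-1.21812379  0.07629872  0.05315157]
[-0.0356  0.003  -0.9994]
```

View pics/z16.png

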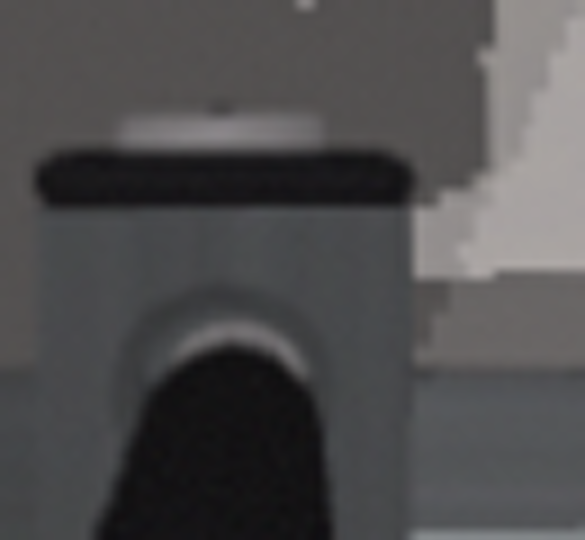

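Request:
send_rows(
  commands=[
    [0,0.2,0,0,1],
    [0,0.35,0.2,0,1],
    [0,0.5,0.5,0,1],
  ],
  squeeze=80,
)

```text
time: 13.3
position: [0.5818, -0.2732, 0.2416]
tcp_rot: [0.032, 0.999, 0.001, -0.018]
wrist_force: [2.7, -1.5, 3.5]
width: 0.156
```

Request:
send_rows(
  commands=[
    [0,0,0.3,0,1],
    [0,0,0.5,0,1],
  ],
)

```text
time: 13.5
position: [0.5817, -0.273, 0.2368]
tcp_rot: [0.031, 0.999, 0.001, -0.017]
wrist_force: [-1.5, -0.1, -0.7]
width: 0.159
```

Request:
send_rows(
  commands=[
    [0,0,0.3,0,1],
    [0,0,0.5,0,1],
  ],
)

```text
time: 13.7
position: [0.5813, -0.2729, 0.2305]
tcp_rot: [0.031, 0.999, 0.002, -0.018]
wrist_force: [0.9, -2.9, -9.8]
width: 0.16
```

```bash
python3 -c "
from ray import *
delta([.5829,-.2735,.228],3.0829)
s=bot.read_state();print(s['torque'])
f=snap(('wrist','scene','side'),tag='17')['wrist']
c=f['color'][105:165,225:290]
cv2.imwrite('pics/z17.png',cv2.resize(c,None,fx=9,fy=9,interpolation=cv2.INTER_CUBIC))
print(R.from_quat(bot.read_state()['tcp_rot']).as_matrix()[:,2].round(4))
for n in('scene','side'):
    f=load(n,'17');c=proj(f,[[.5817,-.2735,.1]])[0].astype(int);x,y=c-[50,38]
    cv2.imwrite(f'pics/crop17_{n}.png',cv2.resize(f['color'][y:y+75,x:x+100],None,fx=8,fy=8,interpolation=cv2.INTER_CUBIC))
"
```

```text
t 13.7 pos [ 0.5813 -0.2729  0.2305] F [ 0.9 -2.9 -9.8] w 0.16 q6 -0.37 shift cm [-0.17 -0.05  0.24] turn -0.004
[-0.63488348 -0.66639601  0.10829115]
[-0.0372  0.005  -0.9993]
```

View pics/crop17_side.png

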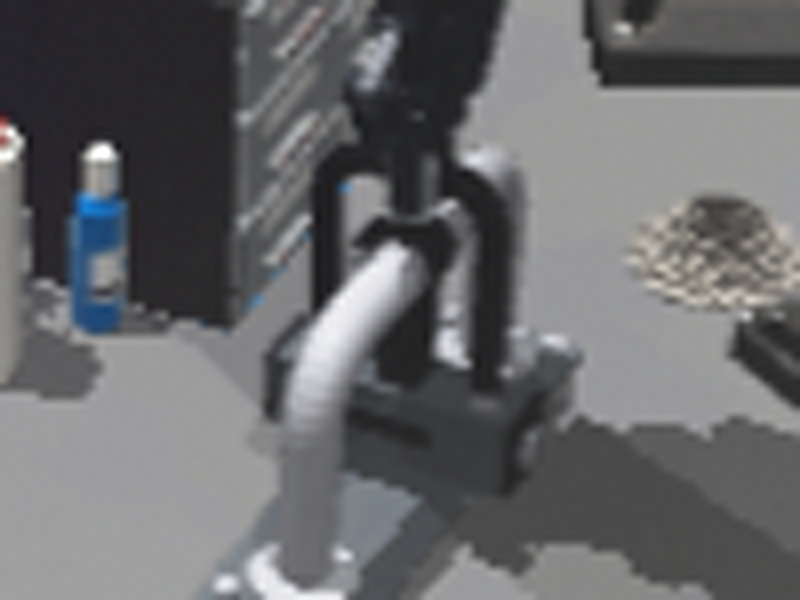

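View pics/z17.png

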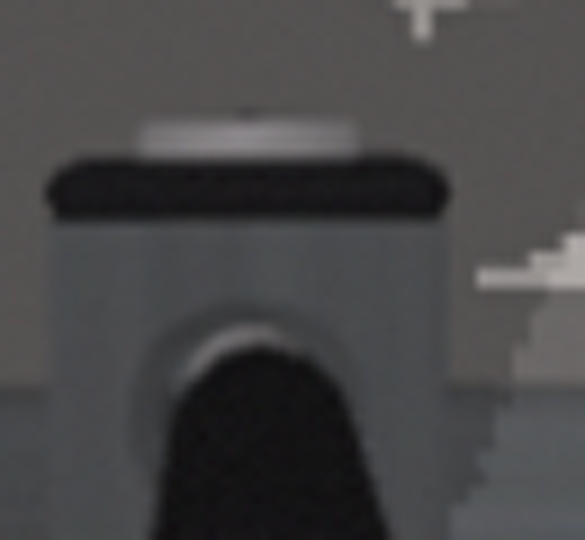

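Request:
send_rows(
  commands=[
    [0,0,0.2,0,1],
    [0,0,0.4,0,1],
  ],
)

```text
time: 14.05
position: [0.5809, -0.273, 0.2275]
tcp_rot: [0.032, 0.999, 0.001, -0.018]
wrist_force: [-6.3, -0.9, 11.1]
width: 0.157
```

Request:
send_rows(
  commands=[
    [0,0,0.1,0,1],
    [0,0,0.2,0,1],
  ],
)

```text
time: 14.25
position: [0.5808, -0.2732, 0.2274]
tcp_rot: [0.032, 0.999, 0.001, -0.017]
wrist_force: [-7.3, -0.1, 11.8]
width: 0.159
```

Request:
send_rows(
  commands=[
    [0,0,0.2,0,1],
    [0,0,0.4,0,1],
  ],
)

```text
time: 14.45
position: [0.5805, -0.2735, 0.2269]
tcp_rot: [0.032, 0.999, -0.0, -0.015]
wrist_force: [-10.7, 0.6, 27.6]
width: 0.159
```

```bash
python3 -c "
from ray import *
delta([.5829,-.2735,.228],3.0829)
s=bot.read_state();print(s['torque'])
print(R.from_quat(bot.read_state()['tcp_rot']).as_matrix()[:,2].round(4))
"; python3 bar.py 18; python3 legs.py 18 .08 .15
```

```text
t 14.45 pos [ 0.5805 -0.2735  0.2269] F [-10.7   0.6  27.6] w 0.159 q6 -0.37 shift cm [-0.24  0.02 -0.11] turn -0.005
[ 1.72010288e-03  2.32043763e+00 -2.75430509e-02]
[-3.070e-02  4.000e-04 -9.995e-01]
14.45 [ 0.58049658 -0.27350302  0.22692362] [-10.68535241   0.62292695  27.60620942]
scene slope -0.02 z0 0.0614 23 0.0011 -0.061 0.031
side slope -0.012 z0 0.064 27 0.0013 -0.062 0.062
t 14.55 pos [ 0.5806 -0.2735  0.2271] F [-9.1  0.1 17.8] w 0.159 q6 -0.37 shift cm [-0.23  0.01 -0.01] turn -0.005
[-0.9975  0.0637  0.0303] [-3.030e-02  3.000e-04 -9.995e-01]
scene -1 54 zm 0.116 a,b mm [-41.2  -0.8] slopes [0.039 0.025] rms 0.0018
scene 1 35 zm 0.129 a,b mm [42.2 -0.6] slopes [0.03  0.015] rms 0.0042
side -1 71 zm 0.114 a,b mm [-40.5  -0.9] slopes [0.043 0.021] rms 0.0025
side 1 59 zm 0.12 a,b mm [41.8 -0.6] slopes [-0.062  0.043] rms 0.0043
```

Request:
send_rows(
  commands=[
    [0,0,-0.2,0,1],
    [0,0,-0.4,0,1],
  ],
)

```text
time: 14.9
position: [0.5805, -0.2733, 0.2304]
tcp_rot: [0.032, 0.999, 0.0, -0.016]
wrist_force: [0.6, 0.1, -13.3]
width: 0.161
```

Request:
send_rows(
  commands=[
    [0,0,-0.2,0,1],
    [0,0,-0.3,0,1],
  ],
)

```text
time: 15.1
position: [0.5804, -0.2731, 0.2316]
tcp_rot: [0.032, 0.999, 0.001, -0.017]
wrist_force: [-0.0, -0.9, -11.5]
width: 0.159
```

Request:
send_rows(
  commands=[
    [0,0,-0.2,0,1],
    [0,0,-0.4,0,1],
  ],
)

```text
time: 15.3
position: [0.5807, -0.2731, 0.2358]
tcp_rot: [0.032, 0.999, 0.001, -0.017]
wrist_force: [0.5, -0.0, -4.5]
width: 0.157
```

```bash
python3 -c "
from ray import *
delta([.5829,-.2735,.228],3.0829)
f=snap(('wrist',),tag='19')['wrist']
c=f['color'][105:165,225:290]
cv2.imwrite('pics/z19.png',cv2.resize(c,None,fx=9,fy=9,interpolation=cv2.INTER_CUBIC))
"
```

```text
t 15.3 pos [ 0.5807 -0.2731  0.2358] F [ 0.5 -0.  -4.5] w 0.157 q6 -0.37 shift cm [-0.25 -0.02  0.78] turn -0.005
```

View pics/z19.png

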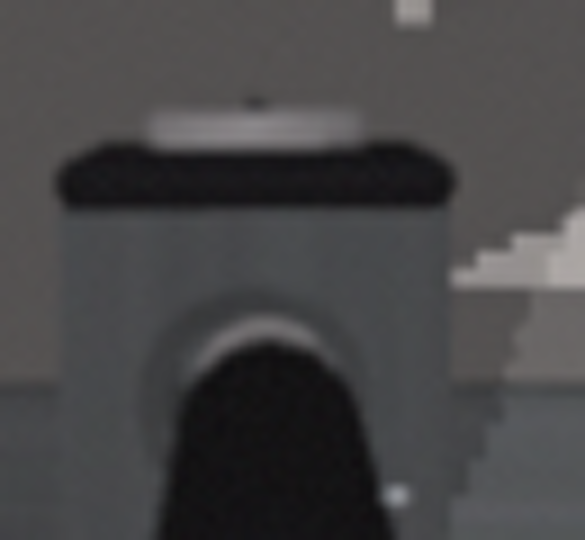

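```bash
python3 -c "
from h import *
for t in('8','11','12','13','14','16','17','18','19'):
    f=load('wrist',t);z=f['z_map'];print(t,[z[v,u].round(4) for v,u in((225,257),(235,257),(250,257),(260,257),(275,257))])
"
```

```text
8 [np.float32(0.1258), np.float32(0.1264), np.float32(0.1293), np.float32(0.129), np.float32(0.1331)]
11 [np.float32(0.1269), np.float32(0.1266), np.float32(0.1288), np.float32(0.1298), np.float32(0.1311)]
12 [np.float32(0.1259), np.float32(0.1277), np.float32(0.1284), np.float32(0.1301), np.float32(0.1316)]
13 [np.float32(0.1268), np.float32(0.1265), np.float32(0.1276), np.float32(0.1297), np.float32(0.1301)]
14 [np.float32(0.1257), np.float32(0.1259), np.float32(0.1276), np.float32(0.1285), np.float32(0.1321)]
16 [np.float32(0.1267), np.float32(0.1267), np.float32(0.1282), np.float32(0.1289), np.float32(0.1316)]
17 [np.float32(0.1255), np.float32(0.1263), np.float32(0.1274), np.float32(0.1288), np.float32(0.131)]
18 [np.float32(0.1264), np.float32(0.1261), np.float32(0.1274), np.float32(0.1285), np.float32(0.1312)]
19 [np.float32(0.125), np.float32(0.1259), np.float32(0.127), np.float32(0.1276), np.float32(0.1307)]
```

```bash
python3 -c "
from h import *
for n in('scene','side','wrist'):
    f=load(n,'18')
    if n!='wrist':
        c=proj(f,[[.5817,-.2735,.1]])[0].astype(int);x,y=c-[50,38]
        cv2.imwrite(f'pics/crop18_{n}.png',cv2.resize(f['color'][y:y+75,x:x+100],None,fx=8,fy=8,interpolation=cv2.INTER_CUBIC))
"
```

```text
(no output)
```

View pics/crop18_scene.png

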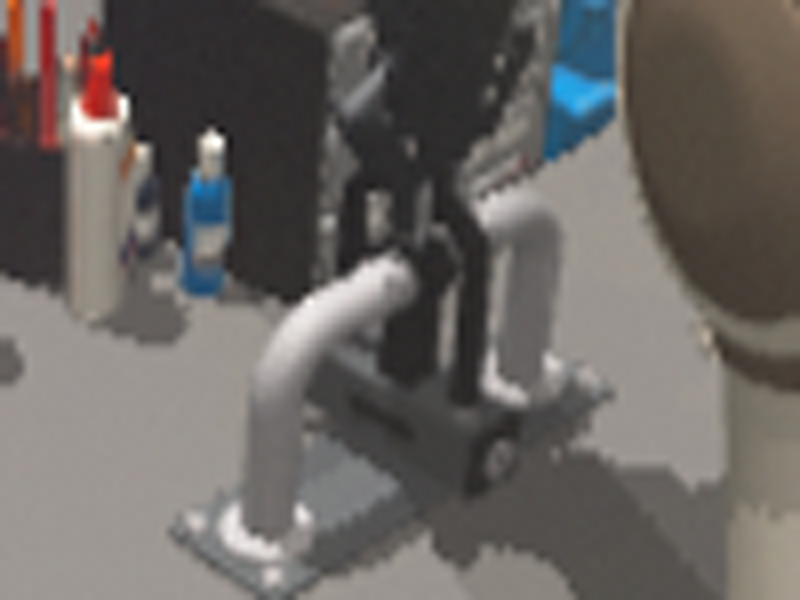

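View pics/crop18_side.png

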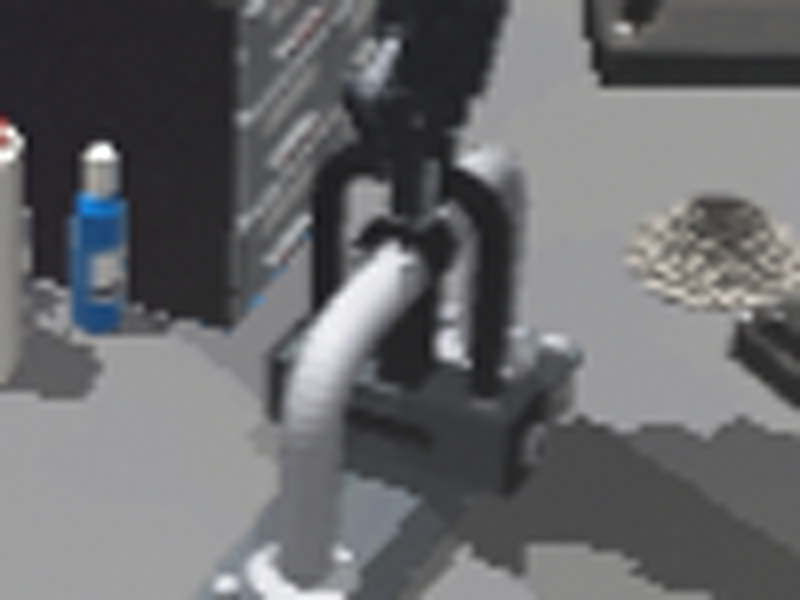

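View pics/wrist_18.png

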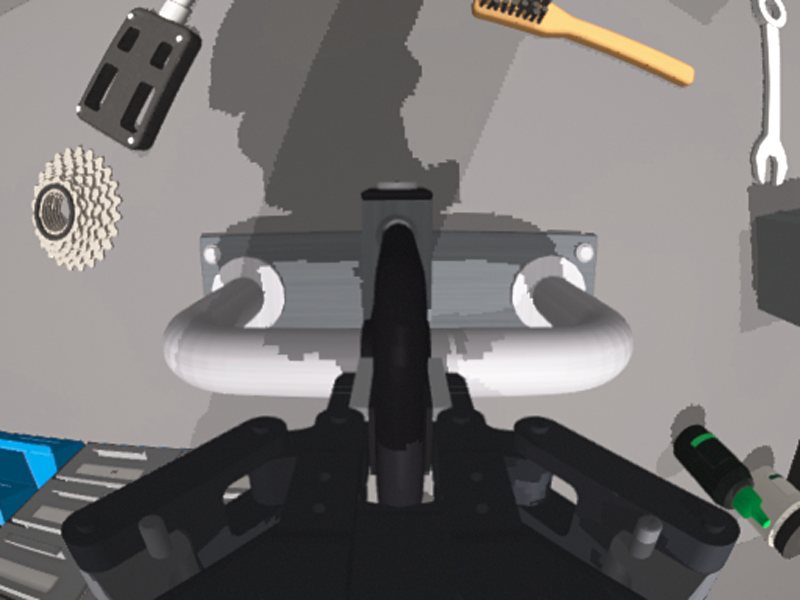

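Request:
send_rows(
  commands=[
    [0,0,0.3,0,1],
    [0,0,0.6,0,1],
    [0,0,0.9,0,1],
    [0,0,1.2,0,1],
  ],
  squeeze=100,
)

```text
time: 15.75
position: [0.5805, -0.2734, 0.227]
tcp_rot: [0.032, 0.999, -0.0, -0.015]
wrist_force: [-5.3, 0.1, 23.0]
width: 0.158
```

Request:
send_rows(
  commands=[
    [-0.2,0,0.2,0,1],
    [-0.3,0,0.4,0,1],
  ],
)

```text
time: 15.95
position: [0.5823, -0.2739, 0.2272]
tcp_rot: [0.032, 0.999, -0.002, -0.014]
wrist_force: [-16.6, 2.2, 30.0]
width: 0.154
```

Request:
send_rows(
  commands=[
    [0.3,0,-0.1,0,1],
    [0.4,0,0.1,0,1],
    [0.4,0,0.4,0,1],
    [0.4,0,0.5,0,1],
  ],
)

```text
time: 16.35
position: [0.5792, -0.2741, 0.2268]
tcp_rot: [0.032, 0.999, -0.003, -0.01]
wrist_force: [-2.6, 0.5, 28.1]
width: 0.157
```

```bash
python3 legs.py 20 .08 .15;python3 bar.py 20; python3 -c "
from ray import *
s=bot.read_state();print(s['torque'],s['wrist_force'])
f=load('wrist','20')
c=f['color'][105:165,225:290]
cv2.imwrite('pics/z20.png',cv2.resize(c,None,fx=9,fy=9,interpolation=cv2.INTER_CUBIC))
W=fcloud(f).reshape(-1,3);e=W[:,:2]-c0;a=e@hx;b=e@hy
for x0 in range(-64,-35,3):
    m=(abs(a*1000-x0)<1.5)&(abs(b)<.016)&(W[:,2]<.09)&(W[:,2]>.05)
    if m.sum()>5: print(x0,np.median(W[m,2]).round(4),m.sum())
"
```

```text
t 16.35 pos [ 0.5792 -0.2741  0.2268] F [-2.6  0.5 28.1] w 0.157 q6 -0.37 shift cm [-0.37  0.09 -0.01] turn -0.006
[-0.9977  0.0644  0.0204] [-0.0209 -0.0059 -0.9998]
scene -1 58 zm 0.114 a,b mm [-42.1  -1.2] slopes [0.021 0.025] rms 0.0017
scene 1 33 zm 0.129 a,b mm [40.5 -1. ] slopes [ 0.112 -0.246] rms 0.0037
side -1 69 zm 0.114 a,b mm [-41.7  -1.2] slopes [0.032 0.003] rms 0.0026
side 1 69 zm 0.121 a,b mm [41.7 -2.4] slopes [-0.048  0.057] rms 0.0047
16.5 [ 0.57917752 -0.27411974  0.22688243] [-3.48150304  0.36844458 24.99584967]
scene slope -0.022 z0 0.0629 29 0.0011 -0.061 0.031
side slope -0.058 z0 0.0621 34 0.0012 -0.063 0.063
[-0.01050961  0.39383155  0.04324613] [-2.01618819 -0.49103938 24.2875223 ]
-64 0.0631 126
-61 0.0624 162
-58 0.0627 163
-55 0.0627 161
-52 0.0623 132
-49 0.0627 151
-46 0.0621 93
-43 0.0619 76
-40 0.062 59
-37 0.0621 61
```

View pics/z20.png

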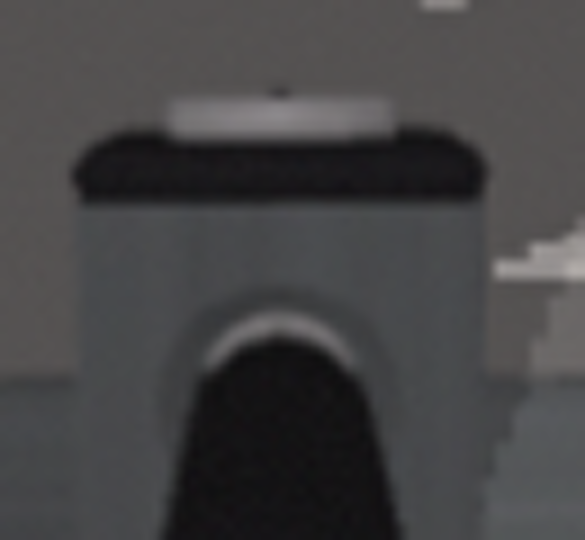

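Request:
send_rows(
  commands=[
    [0,0,-0.2,0,1],
    [0,0,-0.4,0,1],
    [0,0,-0.6,0,1],
  ],
)

```text
time: 16.9
position: [0.5789, -0.2737, 0.2305]
tcp_rot: [0.032, 0.999, -0.002, -0.012]
wrist_force: [-1.1, 1.2, -14.9]
width: 0.158
```

Request:
send_rows(
  commands=[
    [0,0,-0.2,0,1],
    [0,0,-0.3,0,1],
  ],
)

```text
time: 17.1
position: [0.5788, -0.2735, 0.2317]
tcp_rot: [0.032, 0.999, -0.002, -0.013]
wrist_force: [-1.6, 2.4, -10.2]
width: 0.154
```

Request:
send_rows(
  commands=[
    [0,0,0.3,0,1],
    [0,0,0.6,0,1],
    [0,0,0.9,0,1],
  ],
)

```text
time: 17.4
position: [0.5793, -0.2741, 0.2269]
tcp_rot: [0.032, 0.999, -0.003, -0.01]
wrist_force: [-4.9, 1.4, 26.4]
width: 0.153
```

Request:
send_rows(
  commands=[
    [0,0,0,0,0.3],
    [0,0,0,0,-0.5],
    [0,0,0,0,-1],
    [0,0,-3,0,-1],
    [0,0,-7,0,-1],
  ],
)

```text
time: 17.9
position: [0.5802, -0.2734, 0.2955]
tcp_rot: [0.032, 0.999, -0.002, -0.012]
wrist_force: [0.4, -1.1, 1.9]
width: 0.98
```

```bash
python3 -c "
from ray import *
delta([.5829,-.2735,.228],3.0829)
o=snap(('wrist','scene','side'),tag='21')
print(R.from_quat(bot.read_state()['tcp_rot']).as_matrix()[:,2].round(4))
"
```

```text
t 17.9 pos [ 0.5802 -0.2734  0.2955] F [ 0.4 -1.1  1.9] w 0.98 q6 -0.37 shift cm [-0.43  0.04  6.74] turn -0.006
[-0.0163 -0.0078 -0.9998]
```

View pics/wrist_21.png

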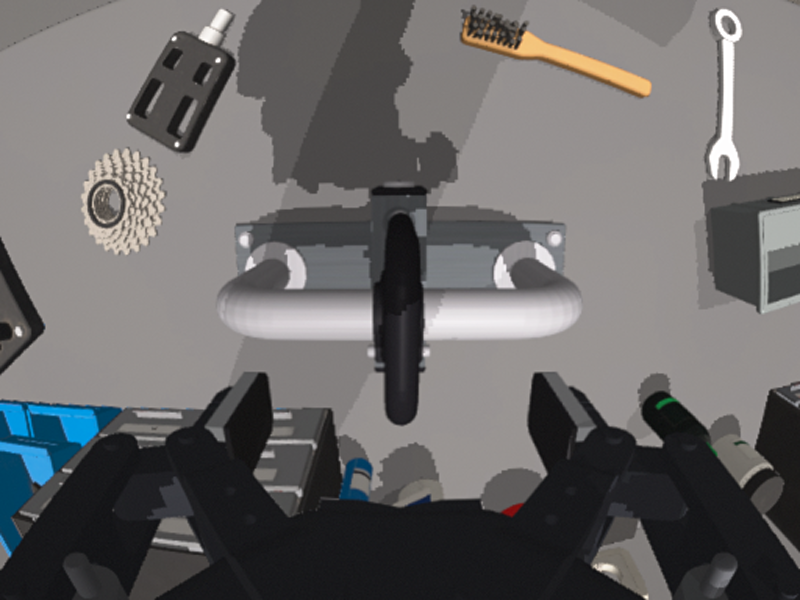

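```bash
cat > crown.py <<'E'
from ray import *
from scipy.optimize import least_squares
import sys
f=load('wrist',sys.argv[1]);W=fcloud(f).reshape(-1,3);W=W[np.isfinite(W[:,0])];e=W[:,:2]-c0;a=e@hx;b=e@hy;z=W[:,2]
# tube
m=(abs(b)>.025)&(abs(b)<.07)&(abs(a)<.02)&(z>.125)&(z<.15)
q=np.c_[a[m],z[m]];r=least_squares(lambda t:np.hypot(q[:,0]-t[0],q[:,1]-t[1])-.014,[0,.128],loss='soft_l1',f_scale=.0005)
print('tube a,z',(r.x*1000).round(2),len(q),np.sqrt(np.mean(r.fun**2)).round(5));tz=r.x[1]
# crown sections
xs=[];zs=[]
for x0 in range(-54,56,4):
    m=(abs(a*1000-x0)<2)&(abs(b)<.03)&(z>.1)&(z<.22)
    m&=z>.15
    q=np.c_[b[m],z[m]]
    if len(q)<15: continue
    r=least_squares(lambda t:np.hypot(q[:,0]-t[0],q[:,1]-t[1])-.008,[np.median(q[:,0]),q[:,1].max()-.008],loss='soft_l1',f_scale=.0005)
    print(x0,'b,z',(r.x*1000).round(1),len(q),np.sqrt(np.mean(r.fun**2)).round(5))
    if abs(x0)<=17: xs.append(x0/1000);zs.append(r.x[1])
c=np.polyfit(xs,zs,1);print('crown slope',c[0].round(4),'z0 above tube mm',((c[1]-tz)*1000).round(2))
E
python3 crown.py 21; python3 bar.py 22
```

```text
tube a,z [  0.16 127.36] 3538 0.00056
-50 b,z [  4.  146.3] 22 0.00209
-46 b,z [  1.5 154.6] 132 0.00252
-42 b,z [  1.5 161. ] 156 0.0015
-38 b,z [  1.6 165.3] 153 0.00109
-34 b,z [  1.4 168.2] 159 0.00086
-30 b,z [  1.5 170.4] 158 0.00072
-26 b,z [  1.5 172. ] 151 0.00063
-22 b,z [  1.5 172.9] 152 0.00055
-18 b,z [  1.4 173.3] 140 0.0005
-14 b,z [  1.3 173.3] 136 0.00048
-10 b,z [  1.4 173.3] 139 0.0005
-6 b,z [  1.3 173.3] 140 0.00055
-2 b,z [  1.2 173.1] 131 0.00047
2 b,z [  1.2 173.1] 133 0.00045
6 b,z [  1.1 173.1] 126 0.00046
10 b,z [  1.1 173. ] 118 0.00049
14 b,z [  1.  172.8] 122 0.0005
18 b,z [  0.9 172.7] 120 0.00051
22 b,z [  0.9 172.4] 108 0.00035
26 b,z [  0.9 171.8] 101 0.00045
30 b,z [  0.8 170.7] 84 0.00052
34 b,z [  0.7 168.9] 64 0.00076
38 b,z [  0.5 165.9] 53 0.00087
42 b,z [  1.5 162.7] 27 0.00106
crown slope -0.0172 z0 above tube mm 45.76
18.05 [ 0.58148596 -0.27392672  0.29986052] [ 0.39904688  0.00151004 -1.16995643]
scene slope -0.018 z0 0.0628 22 0.0013 -0.063 0.029
side slope -0.013 z0 0.0637 30 0.0012 -0.063 0.061
```

Request:
send_rows(
  commands=[
    [-0.1,0.15,0,0,1],
    [-0.15,0.2,0.5,0,1],
    [-0.15,0.2,1,0,1],
    [-0.15,0.2,2,0,1],
    [-0.15,0.2,3,0,1],
  ],
)

```text
time: 18.65
position: [0.5818, -0.2719, 0.2651]
tcp_rot: [0.032, 0.999, -0.003, -0.011]
wrist_force: [-0.1, 0.4, 0.7]
width: 0.147
```

Request:
send_rows(
  commands=[
    [0,0,0.3,0,1],
    [0,0,0.8,0,1],
    [0,0,1.2,0,1],
  ],
)

```text
time: 18.95
position: [0.5816, -0.2721, 0.2537]
tcp_rot: [0.032, 0.999, -0.003, -0.01]
wrist_force: [-3.2, 0.5, 24.3]
width: 0.001
```

Request:
send_rows(
  commands=[
    [0,0,0.4,0,1],
    [0,0,0.4,0,1],
  ],
)

```text
time: 19.15
position: [0.5817, -0.2725, 0.2538]
tcp_rot: [0.032, 0.999, -0.005, -0.007]
wrist_force: [-4.2, 0.6, 19.4]
width: 0.002
```

Request:
send_rows(
  commands=[
    [0,0,-2,0,0],
    [0,0,-5,0,-1],
    [0,0,-5,0,-1],
  ],
)

```text
time: 19.45
position: [0.583, -0.2723, 0.3084]
tcp_rot: [0.032, 0.999, -0.006, -0.004]
wrist_force: [1.0, -1.0, 0.6]
width: 0.506
```

```bash
python3 -c "
from ray import *
o=snap(('wrist',),tag='23')
delta([.5829,-.2735,.228],3.0829)
print(R.from_quat(bot.read_state()['tcp_rot']).as_matrix()[:,2].round(4))
"; python3 crown.py 23
```

```text
t 19.5 pos [ 0.5829 -0.2723  0.3062] F [ 0.7 -0.2 -0.1] w 0.591 q6 -0.37 shift cm [-0.08 -0.03  7.82] turn -0.006
[-0.0112 -0.0111 -0.9999]
tube a,z [1.2000e-01 1.2736e+02] 3289 0.00056
-46 b,z [ -5.3 155.6] 113 0.00276
-42 b,z [ -4.6 160.9] 139 0.00149
-38 b,z [ -4.7 165.2] 144 0.00104
-34 b,z [ -4.9 168.3] 138 0.00079
-30 b,z [ -5.  170.4] 136 0.00071
-26 b,z [ -5.1 172.1] 137 0.00062
-22 b,z [ -5.1 172.9] 136 0.00057
-18 b,z [ -5.1 173.2] 131 0.0005
-14 b,z [ -5.2 173.2] 129 0.00054
-10 b,z [ -5.2 173.2] 122 0.00048
-6 b,z [ -5.1 173.2] 115 0.00048
-2 b,z [ -5.2 173.1] 119 0.00044
2 b,z [ -5.3 172.9] 110 0.00047
6 b,z [ -5.3 172.9] 120 0.00049
10 b,z [ -5.4 172.7] 111 0.00043
14 b,z [ -5.5 172.7] 109 0.00046
18 b,z [ -5.5 172.7] 113 0.0005
22 b,z [ -5.5 172.6] 103 0.00048
26 b,z [ -5.4 171.7] 86 0.00051
30 b,z [ -5.5 170.4] 77 0.00052
34 b,z [ -5.3 168.7] 66 0.00059
38 b,z [ -5.5 166.2] 47 0.00075
42 b,z [ -5.4 163.1] 32 0.00105
crown slope -0.0224 z0 above tube mm 45.64
```

Request:
send_rows(
  commands=[
    [0,-0.5,1.5,0,-1],
    [0,-0.5,4,0,-1],
    [0,-0.5,6.5,0,-1],
    [0,-0.5,7.9,0,-1],
    [0,-0.5,7.9,0,-1],
  ],
)

```text
time: 20.0
position: [0.5809, -0.2778, 0.2244]
tcp_rot: [0.032, 0.999, -0.005, -0.007]
wrist_force: [0.0, 0.4, 0.5]
width: 0.997
```

Request:
send_rows(
  commands=[
    [0,0,0,0,0.5],
    [0,0,0,0,1],
    [0,0,0,0,1],
    [0,0,0,0,1],
    [0,0,0,0,1],
  ],
  squeeze=60,
)

```text
time: 20.5
position: [0.5811, -0.2779, 0.225]
tcp_rot: [0.032, 0.999, -0.005, -0.007]
wrist_force: [-0.3, -0.2, 2.9]
width: 0.164
```

Request:
send_rows(
  commands=[
    [0,0,-0.1,0,1],
    [0,0,-0.2,0,1],
    [0,0,-0.3,0,1],
    [0,0,-0.4,0,1],
  ],
)

```text
time: 20.9
position: [0.5809, -0.2777, 0.2276]
tcp_rot: [0.032, 0.999, -0.005, -0.008]
wrist_force: [1.4, -0.4, -14.5]
width: 0.166
```

Request:
send_rows(
  commands=[
    [0,0,-0.15,0,1],
    [0,0,-0.3,0,1],
  ],
)

```text
time: 21.1
position: [0.5805, -0.2774, 0.2288]
tcp_rot: [0.032, 0.999, -0.004, -0.01]
wrist_force: [0.3, 0.2, -16.7]
width: 0.169
```

Request:
send_rows(
  commands=[
    [0,0,-0.15,0,1],
    [0,0,-0.3,0,1],
  ],
)

```text
time: 21.3
position: [0.5806, -0.2774, 0.2318]
tcp_rot: [0.032, 0.999, -0.004, -0.01]
wrist_force: [1.0, 1.2, -8.2]
width: 0.166
```

```bash
python3 - <<'E'
from ray import *
for t in('21','23'):
    f=load('wrist',t);W=fcloud(f).reshape(-1,3);W=W[np.isfinite(W[:,0])];e=W[:,:2]-c0;a=e@hx;b=e@hy;z=W[:,2]
    m=(abs(b)<.015)&(z>.055)&(z<.07)&(abs(a)<.064)&((abs(a)>.054)|(abs(a)<.03))
    x=a[m];y=z[m];bb=b[m]
    for _ in range(8):
        A=np.c_[x,bb,np.ones_like(x)];c=np.linalg.lstsq(A,y,rcond=None)[0];r=y-A@c;k=abs(r)<max(.001,2*r.std());x,y,bb=x[k],y[k],bb[k]
    print(t,c.round(4),len(x),r.std().round(5),x.min(),x.max(),(x>0.02).sum())
    for x0 in range(-66,68,6):
        q=(abs(a*1000-x0)<3)&(abs(b)<.016)&(z>.05)&(z<.075)
        if q.sum()>8: print(x0,np.median(z[q]).round(4),q.sum(),end='; ')
    print()
E
```

```text
21 [-0.0197 -0.0089  0.0612] 368 0.0005 -0.06399447509077623 0.06312969349783946 23
-66 0.0624 137; -60 0.0625 178; -54 0.0623 192; -48 0.0622 131; -42 0.062 90; -36 0.062 72; -30 0.0618 48; -24 0.0618 41; -18 0.0617 42; -12 0.0617 36; -6 0.0613 23; 54 0.0602 10; 60 0.06 30; 
23 [-0.0202 -0.0023  0.0614] 483 0.00057 -0.0637051758387726 0.06347079863523414 59
-66 0.0621 149; -60 0.0626 186; -54 0.0624 153; -48 0.0622 127; -42 0.0621 74; -36 0.0618 51; -30 0.0618 64; -24 0.0617 54; -18 0.0617 71; -12 0.0619 57; -6 0.0617 18; 54 0.0603 31; 60 0.0604 45;
```

Request:
send_rows(
  commands=[
    [0,0.2,0,0,1],
    [0,0.45,0,0,1],
    [0,0.45,0.3,0,1],
    [0,0.45,0.6,0,1],
  ],
  squeeze=110,
)

```text
time: 21.7
position: [0.5811, -0.2732, 0.2267]
tcp_rot: [0.032, 0.999, -0.005, -0.009]
wrist_force: [-0.2, -3.8, -2.4]
width: 0.151
```

Request:
send_rows(
  commands=[
    [0,0,0.2,0,1],
    [0,0,0.4,0,1],
    [0,0,0.6,0,1],
  ],
)

```text
time: 22.0
position: [0.5813, -0.2737, 0.2247]
tcp_rot: [0.032, 0.999, -0.006, -0.006]
wrist_force: [-4.9, -1.2, 29.0]
width: 0.153
```

Request:
send_rows(
  commands=[
    [0.1,0,0.5,0,1],
    [0.1,0,0.6,0,1],
    [0.1,0,0.6,0,1],
    [0.1,0,0.6,0,1],
  ],
)

```text
time: 22.4
position: [0.5808, -0.2742, 0.2247]
tcp_rot: [0.032, 0.999, -0.008, -0.002]
wrist_force: [-5.6, -1.1, 29.0]
width: 0.149
```

Request:
send_rows(
  commands=[
    [0,0,-0.1,0,1],
    [0,0,-0.3,0,1],
    [0,0,-0.5,0,1],
  ],
)

```text
time: 22.7
position: [0.5803, -0.2739, 0.2279]
tcp_rot: [0.032, 0.999, -0.007, -0.004]
wrist_force: [-0.8, -2.0, -15.5]
width: 0.156
```

Request:
send_rows(
  commands=[
    [0,0,-0.15,0,1],
    [0,0,-0.25,0,1],
  ],
)

```text
time: 22.9
position: [0.58, -0.2737, 0.2282]
tcp_rot: [0.032, 0.999, -0.006, -0.005]
wrist_force: [-0.2, -3.1, -19.4]
width: 0.151
```

Request:
send_rows(
  commands=[
    [0,0,-0.15,0,1],
    [0,0,-0.3,0,1],
  ],
)

```text
time: 23.1
position: [0.5796, -0.2736, 0.2293]
tcp_rot: [0.032, 0.999, -0.006, -0.007]
wrist_force: [-0.9, -3.3, -19.1]
width: 0.15
```

Request:
send_rows(
  commands=[
    [0,0,-0.15,0,1],
    [0,0,-0.3,0,1],
  ],
)

```text
time: 23.3
position: [0.5798, -0.2735, 0.2327]
tcp_rot: [0.032, 0.999, -0.006, -0.007]
wrist_force: [0.1, -1.5, -9.2]
width: 0.153
```

```bash
python3 - <<'E'
from h import *
delta([.58,-.27,.22])
snap(('wrist',),tag='24')
for t in('18','19','23','24'):
    f=load('wrist',t);z=f['z_map'];print(t,[z[v-2:v+3,255:260].mean().round(4) for v in(225,235,250,260,275)])
E
```

```text
t 23.3 pos [ 0.5798 -0.2735  0.2327] F [ 0.1 -1.5 -9.2] w 0.153 q6 -0.37 shift cm [-0.02  0.37  1.26] turn None
18 [np.float32(0.1255), np.float32(0.1259), np.float32(0.1273), np.float32(0.1287), np.float32(0.1256)]
19 [np.float32(0.1257), np.float32(0.1258), np.float32(0.1272), np.float32(0.1288), np.float32(0.131)]
23 [np.float32(0.2296), np.float32(0.2189), np.float32(0.2729), np.float32(0.4201), np.float32(0.427)]
24 [np.float32(0.1232), np.float32(0.1237), np.float32(0.1253), np.float32(0.1216), np.float32(0.1234)]
```

Request:
send_rows(
  commands=[
    [0,0,0.3,0,1],
    [0,0,0.6,0,1],
    [0,0,0.9,0,1],
    [0,0,1.1,0,1],
    [0,0,1.1,0,1],
  ],
)

```text
time: 23.85
position: [0.5803, -0.2739, 0.225]
tcp_rot: [0.032, 0.999, -0.007, -0.004]
wrist_force: [-0.9, -1.1, 10.1]
width: 0.148
```

Request:
send_rows(
  commands=[
    [0,0,0.4,0,1],
    [0,0,0.5,0,1],
    [0,0,0.5,0,1],
  ],
)

```text
time: 24.15
position: [0.5807, -0.2744, 0.2248]
tcp_rot: [0.033, 0.999, -0.008, -0.001]
wrist_force: [-5.1, -0.4, 21.1]
width: 0.155
```

Request:
send_rows(
  commands=[
    [0,0,0,0,1],
    [0,0,0,0,0.4],
    [0,0,0,0,-0.4],
    [0,0,0,0,-1],
    [0,0,0,0,-1],
  ],
)

```text
time: 24.65
position: [0.5807, -0.2742, 0.2244]
tcp_rot: [0.032, 0.999, -0.008, -0.001]
wrist_force: [0.2, 0.1, 0.3]
width: 0.804
```

Request:
send_rows(
  commands=[
    [0,0,-2,0,-1],
    [0,0,-6,0,-1],
    [0,0,-7.5,0,-1],
    [0,0,-7.5,0,-1],
  ],
)

```text
time: 25.05
position: [0.5816, -0.2732, 0.3022]
tcp_rot: [0.032, 0.999, -0.009, 0.001]
wrist_force: [0.7, 0.5, -0.1]
width: 0.998
```

```bash
cat > fin.py <<'E'
from ray import *
import sys
t=sys.argv[1]
o=snap(('wrist','scene','side'),tag=t)
delta([.58,-.27,.22])
f=load('wrist',t);W=fcloud(f).reshape(-1,3);W=W[np.isfinite(W[:,0])];e=W[:,:2]-c0;a=e@hx;b=e@hy;z=W[:,2]
m=(abs(b)<.015)&(z>.055)&(z<.07)&(abs(a)<.064)&((abs(a)>.054)|(abs(a)<.03))
x=a[m];y=z[m]
for _ in range(8):
    c=np.polyfit(x,y,1);r=y-np.polyval(c,x);k=abs(r)<max(.001,2*r.std());x,y=x[k],y[k]
print('bar slope,z0',c.round(4),len(x))
E
python3 fin.py 25; python3 crown.py 25
```

```text
t 25.2 pos [ 0.5809 -0.273   0.298 ] F [ 1.3 -0.1 -0.4] w 1.0 q6 -0.37 shift cm [0.08 0.41 7.8 ] turn None
bar slope,z0 [-0.019   0.0613] 400
tube a,z [  0.13 127.37] 3463 0.00055
-46 b,z [-1.000e-01  1.557e+02] 127 0.00255
-42 b,z [ -0.3 161.1] 147 0.00138
-38 b,z [ -0.4 165.5] 153 0.00102
-34 b,z [ -0.4 168.3] 148 0.00082
-30 b,z [ -0.4 170.4] 146 0.00068
-26 b,z [ -0.5 172.2] 147 0.00067
-22 b,z [ -0.4 172.9] 137 0.00058
-18 b,z [ -0.5 173.4] 132 0.00051
-14 b,z [ -0.5 173.4] 131 0.00047
-10 b,z [ -0.5 173.4] 131 0.00047
-6 b,z [ -0.5 173.3] 126 0.00046
-2 b,z [ -0.6 173.2] 124 0.00054
2 b,z [ -0.5 173.1] 123 0.00047
6 b,z [ -0.7 172.9] 124 0.00049
10 b,z [ -0.7 172.9] 120 0.00051
14 b,z [ -0.6 172.8] 113 0.00042
18 b,z [ -0.6 172.8] 112 0.00057
22 b,z [ -0.7 172.6] 102 0.00047
26 b,z [ -0.6 171.6] 86 0.00049
30 b,z [ -0.6 170.5] 80 0.00047
34 b,z [ -0.7 168.8] 72 0.00068
38 b,z [ -0.7 166. ] 54 0.00077
42 b,z [ -1.1 162.6] 30 0.001
crown slope -0.022 z0 above tube mm 45.76
```

View pics/wrist_25.png

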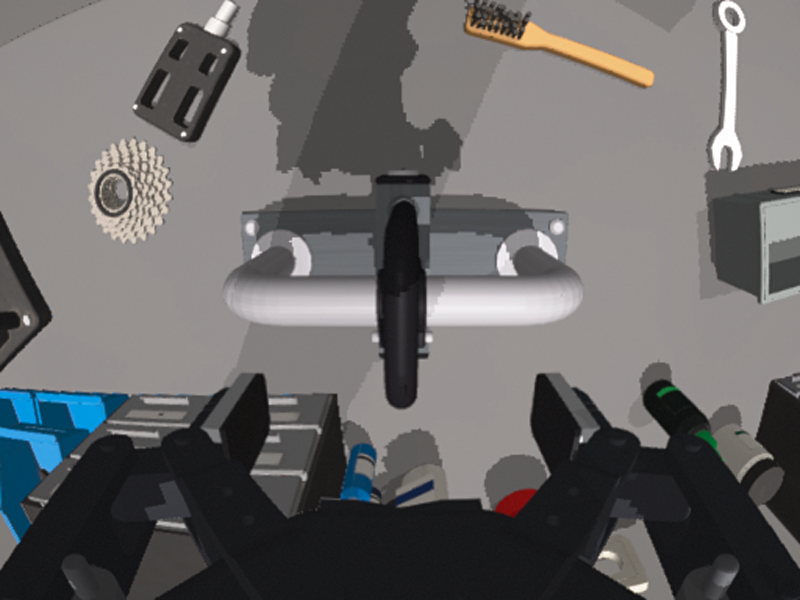

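```bash
python3 -c "
from rig import bot
print(bot.hand_in())"
```

```text
the job is handed in; nothing more can be done
None
```

The smaller shackle is over the tube with both legs pushed home in the crossbar, let go of, and the job is handed in at about 25 s. One check did not come out clean: tugged upward, the shackle came partly out again.

**What I did:** I turned the carrier nearly plumb by pushing its near end with closed fingers (about 12 N). Then I gripped the crown, stood the shackle up against the tray wall and lifted it out. I carried it over the tube, fed both feet into the holes using the wrist camera and the force readings, and pushed it down to a hard stop.

**Last checks:**
- **Height:** after release, the crown's axis measured 45.8 mm above the tube's axis, against 46 mm when home. That puts the legs about 28 mm deep.
- **Alignment:** the crown and the crossbar tilt by the same amount, about 0.02 rad.
- **Force:** readings at the end of each move stayed at 30 N or less at the wrist, about 34 N on the lock, below the 60 N limit. The gripper is open and clear.
- **Other things:** I did not measure them at the end. The brush, spanner and pedal looked undisturbed in the last wrist picture.

**The check that disagreed:** I felt the bolts pull the legs in just before the bottom. In four tug tests, though, about 10–15 N of pull brought the shackle back over the bolts after 4–6 mm of rise. So the bolts acted like a spring catch, and I could not confirm a firm lock. I pushed it home again after the last tug and did not tug it after that.

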